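# Pick the split retaining ring out of the filter holder

### The job

Take the hooked pick out of its stand, bring its tip under one end of the split ring on the steel filter holder, lift the ring out of its grooves on the pick and lay it flat in the steel tray, then hang the pick back in its stand the way it was. Work gently: the sieve just under the ring must not be pressed or scraped hard, the ring must not be forced, flung or dropped, and the other things on the bench stay where they are.

Things in the scene. Friction and masses are not known exactly. Their poses are not given: they have to be found in the camera images.
- holder: Round stainless filter holder, fixed: base flange 140 mm across, 10 mm high; body 124 mm across. Origin: centre of its underside, z up. On top a flat sieve disc, 117 mm across; its face is 51 mm above the origin give or take 0.8 mm (not measured: feel for it). Nothing stands above the sieve but the ring and three lugs, at 52 degrees left and right of the x axis and at 180 degrees.
- ring: Split steel retaining ring of 5 mm round wire, 90 mm mean diameter, about 50 g. Origin: ring's centre, half-way up the wire; x points through the middle of the gap, z is up. It sits in the three lugs' grooves, wire underside 59 mm above the holder's base, gap along the holder's x within 5 degrees; between the lugs it bridges the sieve 8 mm above it. Raised by a hook near an end, it hangs from it.
- ring_end0 (a point): Wire centre at the ring's left (+y) end, 14 degrees from the ring's x axis; from here the wire is bent inward by 6 mm, which keeps a hook from slipping off. The front quarters (90 degrees to the end) spring in the ring's plane, pressing outward on the lugs; about 5 to 15 N upward near an end cams them past the lips. Then about 5 mm along +x frees the ring from the back lug.
- ring_end1 (a point): The same point on the ring's other end, on its right (-y) side.
- pick: Hooked pick, 100 g, upright in the stand. Origin: centre of the underside of its 30 x 30 x 6 mm square steel collar; z up along the handle, x where the foot points. Handle: grey, 16 x 16 mm, sides along x and y, 6 to 76 mm up. Below: a 5 mm round shank, adjustable and clamped, so that the foot's underside is 77.5 mm below the origin give or take 12 mm (not measured: feel for it).
- stand: White plastic bridge, 100 x 90 mm base, fixed. Origin at the centre of its underside, z up. Its top plate (6 mm thick, 70 x 86 mm) is 107 mm high and has a slot 12 mm wide in y, from x = -6 to +17 mm; the pick's shank and foot pass down through it, the foot towards +x, and the collar rests on the plate. Below the plate it is open down to its 5 mm base.
- stand_slot (a point): Point on the stand's top face, at its x = y = 0, where the pick's origin belongs. The pick's foot, which hangs through the slot here, is 4 mm wire at the shank's lower end, along the pick's +x: level to 7 mm from the shank's axis, then rising 2 mm to its rounded end 13.5 mm from the axis; 6 mm high overall.
- tray: Open shallow steel tray, 165 (x) x 185 (y) mm outside, 20 mm high, walls and floor about 4 mm, fixed. Origin at the centre of its underside.
- amber_a: Bystander: loose amber bottle with a black cap, 60 mm diameter, 130 mm high.
- cap: Bystander: black plastic screw cap, 48 mm diameter, 12 mm high, lying on the bench.
- wrench: Bystander: small flat steel ring spanner, 130 mm long, 5 mm thick, lying on the bench.
- back_lug (a point): Centre of the lip of the 180-degree lug. Each lug is 14 mm wide, 68 mm high, with a groove open to the inside: ledge 59 mm above the holder's base (from 40.5 mm radius outward), back wall at 47.7 mm radius, round overhanging lip of 2.5 mm radius, centred at 48 mm radius, 65.8 mm high.
- cradle: Bystander: blue-capped amber bottle, 52 mm diameter, in a heavy fixed round steel holder, 84 mm across the foot, 120 mm high in all.
- vial_block: Bystander: heavy fixed aluminium block, 60 x 100 x 35 mm, with six capped vials, 65 mm high in all.
There are look-alikes about, which are no part of the job. What is shaped like the stand but turquoise is not meant. What is shaped like the pick but blue is not meant.

How it is judged:
On the way, in this order (a step that is already met when the one before it is completed fails the run):
1. the pick raises one end of the ring from under it, while the ring is still in the holder (contact force between pick and ring above 1 N and z of ring in the frame of holder below 0.07 m and horizontal distance between ring and holder below 0.01 m and ((horizontal distance between pick and ring_end0 below 0.025 m and z of ring_end0 in the frame of holder above 0.0632 m) or (horizontal distance between pick and ring_end1 below 0.025 m and z of ring_end1 in the frame of holder above 0.0632 m))), for 0.05 s.
2. the ring is lifted off the holder, carried on the pick (contact force between pick and ring above 0.1 N and contact force between ring and holder below 0.05 N and height (world z) of ring above 0.075 m and contact force between the fingers and ring below 0.1 N), for 0.2 s.
At the end, for the whole second after the job is handed in: The ring lies flat (within 0.12 rad) on the tray's floor, its centre within 60 mm (x) and 70 mm (y) of the tray's centre, and the pick hangs upright (within 0.1 rad) in the stand's slot with its collar on the plate (within 3 mm in height, 10 mm sideways), both at rest and released (x of ring in the frame of tray between -0.06 and 0.06 m and y of ring in the frame of tray between -0.07 and 0.07 m and z of ring in the frame of tray between 0 and 0.012 m and (angle between ring's own z axis and vertical below 0.12 rad or angle between ring's own z axis and vertical above 3.02 rad) and linear speed of each of ring, pick below 0.02 m/s and horizontal distance between pick and stand_slot below 0.01 m and z of pick in the frame of stand_slot between -0.003 and 0.003 m and angle between pick's own z axis and vertical below 0.1 rad); the robot touches nothing.
It fails at once if the pick presses or scrapes the holder or its sieve with more than 20 N (contact force between pick and holder above 20 N).
It fails at once if the pick forces the ring with more than 22 N (contact force between pick and ring above 22 N).
It fails at once if the ring is flung or dropped (faster than 1.3 m/s) (linear speed of ring above 1.3 m/s).
It fails at once if a loose bystander (amber_a, cap, wrench) is moved more than 30 mm (distance of any of amber_a, cap, wrench from where it was at the start of the episode above 0.03 m).
It also fails if it takes over 72 s, if anything falls off the work surface, if the arm or the gripper's body presses on something with over 40 N, if the wrist force passes 120 N, or if a joint passes its speed limit or range.

### The arm

A 6-joint arm with a two-finger parallel gripper is mounted at the origin on the work surface. World frame = base frame: x ahead of the robot, y to its left, z up, the work surface at z = 0. Lengths are in m, angles in rad, forces in N, time in s.
With the tool pointing down it reaches from about 0.225 to 0.725 m from the base axis. Payload 3.1 kg.
Tool frame: the origin (TCP) lies midway between the tips of the shut fingers; the grasp point (between the pads) lies 19 mm behind it (env.hold_point_z is the distance from the TCP to the grasp point, in m); x points along the fingers, y is the direction in which the jaws open and shut, and the axes are right-handed (so a half turn about x gives the same grasp; the last joint's range is limited). The gripper opens to 85 mm and grips with 20 to 120 N. Pads are 22 mm wide; open, the fingers measure 114 mm over their backs; the gripper's body (76 mm by 85 mm) begins 54 mm behind the grasp point. The pads swing forward as they close: fully open they stand 13 mm farther back than shut.
Start: joints at [1.093, 0.048, 0.099, 1.622, 0, 1.443], TCP at [0.18, 0.493, 0.231] pointing down, gripper open.
Joint ranges: [-2.91, 2.91], [-0.99, 1.94], [-1.21, 1.42], [-2.12, 2.29], [-1.49, 1.47], [-3.14, 3.14]. Speed limits (rad/s): [2.79, 2.79, 3.14, 3.14, 3.14, 3.14].

### API

Orientations are given as a unit quaternion [w, x, y, z].
In Python, from plant import env, grab_frame, camera_model gives the robot as it stands.
- The arm moves only by the tool servo_tool, never from a script. Its argument "motion" is a list of rows, each an object of numbers: "x", "y", "z": the shift along the world's x, y, z in cm; "wx", "wy", "wz": the turn, a rotation vector about the world's x, y, z in rad. In form: [{"x": .., "y": .., "z": .., "wx": .., "wy": .., "wz": ..}, ...]. A call has 1 to 20 rows; each row shifts and turns the commanded pose from where the row before left it; what a row does not reach is not made up. A row lasts 1/12 s, in which the tool goes at most 41.7 mm and 7.16 degrees, less where a joint would pass 70% of its speed; a pose out of reach is approached as far as the arm can. A call is refused whole if a number of a shift passes 4.17 or a number of a turn 0.125, either way. A call with a gripper value outside its range is refused whole. "gripper" is the finger opening in cm, from 0 to 8.54, set as the call begins (left out, the last holds). The fingers move at their own pace and stop on an object; "squeeze" is the grip in N (left out, the last holds). Time passes only in rows, so rows that do not move let the fingers close. It gives the time, the measured TCP pose, the force and the opening at its end, in the units of the state.
- env.sense(): the state, without advancing time (a new reading comes with each control period).
- grab_frame(name): name is "scene" or "top"; returns (picture, depth): 400x640x3 uint8, blue, green, red; 400x640 float32, m along the optical axis (not along the pixel's ray), 0 where there is no reading.
- camera_model(name): a dict with "fov_y" (degrees; the focal length in pixels is half the picture's height over the tangent of half this angle, whatever the lens; pixels are square), "cx", "cy" (the principal point, pixels), "R" (3x3) and "t" (3): a world point X has camera coordinates R X + t. Camera axes: x right, y down, z forward; pixel columns grow to the right and rows downward; lengths in m; the calibration is good to about 2 mm. A picture is of the moment at which its call begins. camera_model takes no time and is no camera call.
- env.finish_job(): hands the job in, once; it reports no verdict.
The state is a dict: "t": time; "joint_positions": joint angles; "joint_velocities": joint speeds; "joint_torque": joint torques, N m; "position": TCP position; "tool_rot": TCP orientation; "wrist_force": force on the tool from outside, world axes, zero at the start; "ft_torque": the same for the moment, N m; "grip_width": finger opening in m.
Only numpy, scipy, OpenCV 4.12 (cv2) and the standard library are available. Lean on these libraries where they do the work, as an engineer would, in place of code of your own. Each camera call takes 0.05 s, during which the arm holds its last target.

## Working session

There is one attempt and no reset: what is moved stays moved. The work goes in short steps, Python scripts to look and compute and a tool call to move; the robot and the scene stay as the last step left them, time stands still between calls to the robot, and variables do not carry over. Pictures are saved under pics/ and viewed, and the job is handed in when it is done.

Besides the shell and the picture viewer there is one more tool, called as name([rows], argument=value, ...), one row to a line, values as JSON. servo_tool: Moves the arm, as the interface text tells. Its arguments: {"type":"object","properties":{"motion":{"type":"array"},"gripper":{"type":"number"},"squeeze":{"type":"number"}},"required":["motion"]}

```bash
ls; mkdir -p pics
cat > h.py <<'E'
import numpy as np, cv2
from plant import env, grab_frame, camera_model
def ray(cm,u,v):
    f=200/np.tan(np.radians(cm['fov_y'])/2)
    d=np.array([(u-cm['cx'])/f,(v-cm['cy'])/f,1.0]); R=np.array(cm['R']);t=np.array(cm['t'])
    return -R.T@t, R.T@d
def onz(cm,u,v,z):
    o,d=ray(cm,u,v); return o+d*(z-o[2])/d[2]
def proj(cm,X):
    f=200/np.tan(np.radians(cm['fov_y'])/2)
    c=np.array(cm['R'])@np.array(X)+np.array(cm['t']); return c[0]/c[2]*f+cm['cx'],c[1]/c[2]*f+cm['cy']
def cloud(cm,dep):
    f=200/np.tan(np.radians(cm['fov_y'])/2)
    v,u=np.mgrid[0:400,0:640]
    c=np.stack([(u-cm['cx'])/f*dep,(v-cm['cy'])/f*dep,dep],-1)
    return (c-np.array(cm['t']))@np.array(cm['R'])
E
python3 - <<'E'
from h import *
for n in ("scene","top"):
    p,d=grab_frame(n); cv2.imwrite(f"pics/{n}0.png",p); np.savez(f"{n}0.npz",p=p,d=d)
    cm=camera_model(n); print(n,cm, (d>0).mean(), -np.array(cm['R']).T@np.array(cm['t']))
print(env.sense(), env.hold_point_z)
E
```

```text
pics
scene {'fov_y': 43.59652072739752, 'cx': 323.8165452545984, 'cy': 203.34923155858257, 'R': array([[-0.10932577,  0.99391357, -0.01355339],
       [ 0.81711908,  0.08209839, -0.57059291],
       [-0.56600732, -0.07345524, -0.82112121]]), 't': array([ 0.15244417, -0.39655483,  1.79894973])} 0.9960703125 [1.35891731 0.01318247 1.25295053]
top {'fov_y': 57.9949304354153, 'cx': 324.3572680008478, 'cy': 202.3761723819432, 'R': array([[ 0.01242355, -0.99987614, -0.00966182],
       [-0.98063692, -0.01029477, -0.19556392],
       [ 0.19544023,  0.01190433, -0.98064336]]), 't': array([-0.07908635,  0.55562963,  0.7958732 ])} 0.995796875 [ 0.39030782 -0.08283082  0.88836476]
{'t': 0.1, 'joint_positions': array([1.09321425e+00, 4.86914414e-02, 9.77310662e-02, 1.62199258e+00,
       8.15600138e-06, 1.44296224e+00]), 'joint_velocities': array([-0.0004332 , -0.00065955,  0.0044821 ,  0.00084933,  0.00056609,
        0.00117488]), 'joint_torque': array([ 2.98014595e-03, -3.39851224e+01,  3.20935678e+01,  1.57885946e-02,
       -1.34151828e-04,  1.01817187e-05]), 'position': array([0.17966568, 0.49270872, 0.23021478]), 'tool_rot': array([ 0.69609186,  0.12229828,  0.69655197, -0.12375219]), 'wrist_force': array([ 0.07459279, -0.76236954, -0.10413227]), 'ft_torque': array([-0.00803316, -0.00211561, -0.0175444 ]), 'grip_width': 0.08520141461111877} 0.0187
```

View pics/scene0.png

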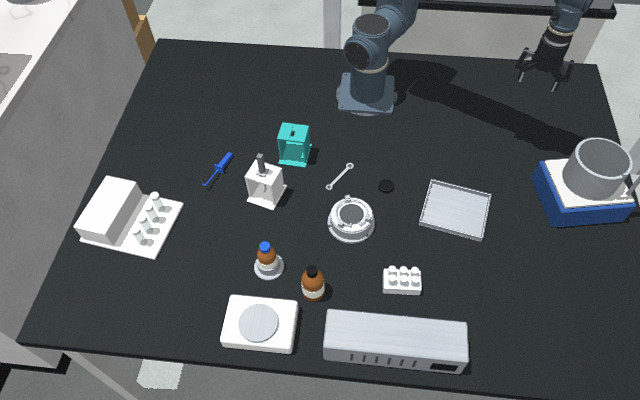

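View pics/top0.png

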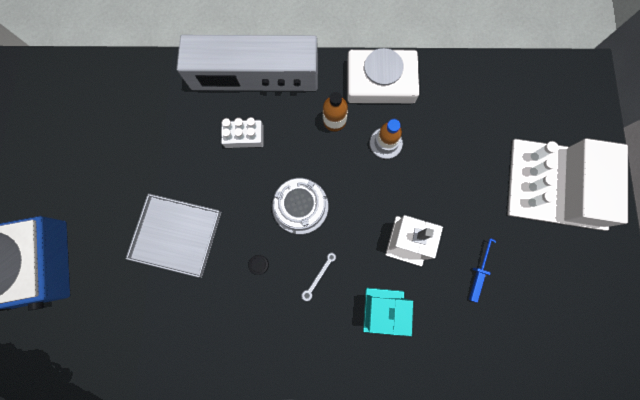

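Candidates:
- Pick: grey handle in the white stand (scene 262,165 / top 424,236) or the blue pick lying on the bench (scene 220,168 / top 483,270).
- Stand: white (scene 265,185 / top 414,240) or turquoise (scene 294,145 / top 390,312).

By the description it is the grey pick in the white stand. I'll check that in close crops.

Run:
```python
from h import *
s=np.load("scene0.npz")['p'];t=np.load("top0.npz")['p']
a=cv2.resize(s[140:220,230:300],None,fx=5.5,fy=5.5,interpolation=cv2.INTER_CUBIC)[:430]
b=cv2.resize(t[205:275,375:450],None,fx=5.5,fy=5.5,interpolation=cv2.INTER_CUBIC)
H=max(a.shape[0],b.shape[0]);f=lambda x:cv2.copyMakeBorder(x,0,H-x.shape[0],0,0,0)
cv2.imwrite("pics/c1.png",np.hstack([f(a),f(b)]))
a=cv2.resize(s[185:250,315:385],None,fx=5.5,fy=5.5,interpolation=cv2.INTER_CUBIC)
b=cv2.resize(t[170:240,262:338],None,fx=5.5,fy=5.5,interpolation=cv2.INTER_CUBIC)
H=max(a.shape[0],b.shape[0])
cv2.imwrite("pics/c2.png",np.hstack([f(a),f(b)]))
```

```text
(no output)
```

View pics/c1.png

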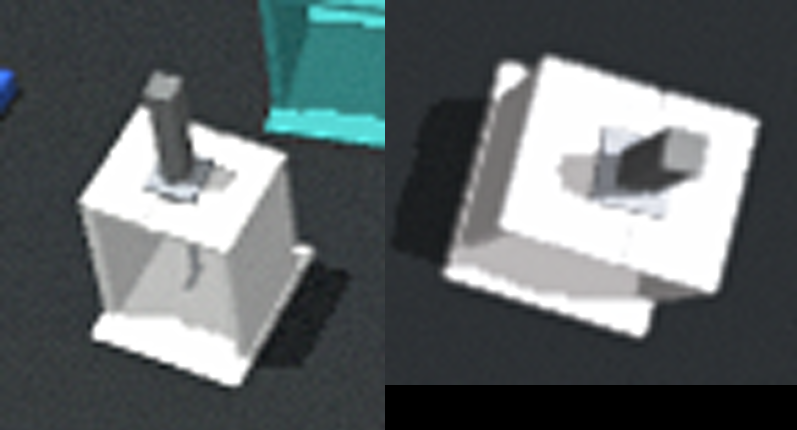

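View pics/c2.png

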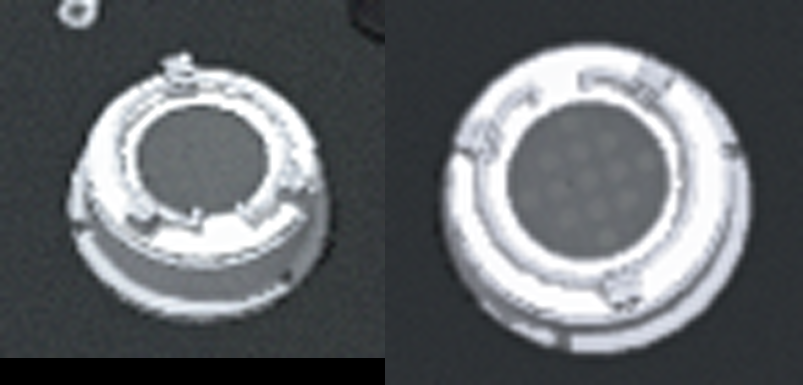

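The close crops confirm it. The grey-handled pick hangs in the white stand, its foot visible under the plate and pointing towards the scene camera (crop 195,280). On the holder I can see the ring with its gap at about crop (557,85) and the back lug at about (625,290). Next I'll measure both.

Run:
```python
from h import *
cs=camera_model("scene");ct=camera_model("top")
S=np.load("scene0.npz");T=np.load("top0.npz")
# stand plate in top: white pixels, depth z near .107
for nm,cm,D,roi in(("top",ct,T,(205,275,375,450)),("scene",cs,S,(150,220,235,300))):
    P=cloud(cm,D['d']); p=D['p'].astype(int)
    m=np.zeros((400,640),bool); m[roi[0]:roi[1],roi[2]:roi[3]]=1
    z=P[...,2]
    print(nm,'bench z',np.median(z[300:330,200:300]) if nm=="top" else np.median(z[100:120,150:250]))
    w=m&(np.abs(z-.107)<.008)
    print('plate z med',np.median(z[w]),z[w].std(), w.sum())
    pl=np.where(m&(z>.09)&(z<.125),255,0).astype(np.uint8)
    c=max(cv2.findContours(pl,0,cv2.CHAIN_APPROX_NONE)[0],key=cv2.contourArea)[:,0,:]
    W=np.array([onz(cm,u,v,.107)[:2] for u,v in c])
    r=cv2.minAreaRect((W*1000).astype(np.float32)); print('rect',r)
    h=m&(z>.165)&(z<.2); print('handle top',h.sum(),P[h].mean(0) if h.any() else 0, np.percentile(z[h],[50,95]) if h.any() else 0)
# tray
P=cloud(ct,T['d']); z=P[...,2]; m=np.zeros((400,640),bool); m[185:285,115:235]=1
c=max(cv2.findContours(np.where(m&(T['p'].min(2)>90),255,0).astype(np.uint8),0,cv2.CHAIN_APPROX_NONE)[0],key=cv2.contourArea)[:,0,:]
W=np.array([onz(ct,u,v,.02)[:2] for u,v in c]); print('tray',cv2.minAreaRect((W*1000).astype(np.float32)))
# holder
m=np.zeros((400,640),bool); m[165:245,260:340]=1
for lo,hi in((.045,.056),(.056,.066),(.066,.075)):
    q=m&(z>lo)&(z<hi); print(lo,q.sum(),P[q].mean(0))
np.save('zt.npy',z)
zz=np.clip((z-.0)/.08,0,1)[165:245,260:340]*255
cv2.imwrite('pics/hz.png',cv2.resize(zz.astype(np.uint8),None,fx=7,fy=7,interpolation=cv2.INTER_NEAREST))
```

```text
top bench z -0.0013584568416622647
plate z med 0.10569020672683108 0.002221093799785164 1149
rect ((473.47393798828125, -277.5863342285156), (88.28779602050781, 71.3688735961914), 73.9337387084961)
handle top 89 [ 0.47337732 -0.2791797   0.17917298] [0.18094589 0.18300532]
scene bench z -0.0020244458483781613
plate z med 0.10511033281140601 0.003000608883902981 501
rect ((482.09381103515625, -278.3885498046875), (93.19275665283203, 78.78314971923828), 74.57588195800781)
handle top 47 [ 0.47839295 -0.28088593  0.17747593] [0.17844034 0.18438607]
tray ((480.82489013671875, 291.47052001953125), (191.8026123046875, 166.30247497558594), 77.1871109008789)
0.045 1551 [ 0.5553987  -0.01188999  0.04988002]
0.056 302 [ 0.55781474 -0.01137759  0.06227875]
0.066 43 [ 0.54987488 -0.01387729  0.06750801]
```

View pics/hz.png

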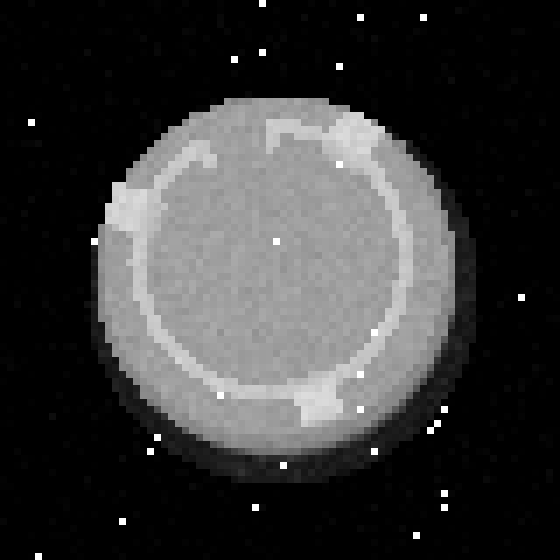

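The depth picture shows the ring clearly. Its ends are at about (272,135) and (205,155), the front lugs at (355,135) and (130,210), and the back lug at (320,400).

Run:
```python
from h import *
from scipy.optimize import least_squares
ct=camera_model("top");T=np.load("top0.npz");P=cloud(ct,T['d']);z=P[...,2]+.0013
# average more frames for noise? use single
m=np.zeros((400,640),np.uint8); m[175:235,270:330]=1
q=(m>0)&(z>.0565)&(z<.0655)
v,u=np.nonzero(q); X=np.array([onz(ct,a,b,.0625)[:2] for a,b in zip(u,v)])*1000
f=lambda p:np.hypot(X[:,0]-p[0],X[:,1]-p[1])-p[2]
r=least_squares(f,[555,-12,45],loss='soft_l1',f_scale=1.5); print('ring',r.x,len(X))
c=r.x[:2]
# rim fit: edge of sieve-level body
w=((z>.045)&(z<.08)&(m>0)).astype(np.uint8)
m2=np.zeros_like(m);m2[165:245,260:340]=1
w=cv2.medianBlur((((z>.042)&(z<.08))*m2).astype(np.uint8)*255,3)
k=max(cv2.findContours(w,0,cv2.CHAIN_APPROX_NONE)[0],key=cv2.contourArea)[:,0,:]
Y=np.array([onz(ct,a,b,.051)[:2] for a,b in k])*1000
g=least_squares(lambda p:np.hypot(Y[:,0]-p[0],Y[:,1]-p[1])-p[2],[555,-12,60],loss='soft_l1').x; print('body',g)
# lugs
q=(m>0)&(z>.0665)&(z<.075)
n,L,st,ce=cv2.connectedComponentsWithStats(q.astype(np.uint8))
for i in range(1,n):
    if st[i,4]>4:
        p=onz(ct,ce[i][0],ce[i][1],.068)[:2]*1000; d=p-c; print('lug',st[i,4],p,np.hypot(*d),np.degrees(np.arctan2(d[1],d[0])))
a=np.degrees(np.arctan2(X[:,1]-c[1],X[:,0]-c[0]));rr=np.hypot(*(X-c).T)
for i in np.argsort(a): 
    if -20<a[i]<60: print(round(a[i],1),round(rr[i],1),end='; ')
# handle top
h=np.zeros_like(m);h[205:275,375:450]=1
q=(h>0)&(z>.176)&(z<.19); v,u=np.nonzero(q)
H=np.array([onz(ct,a,b,.183)[:2] for a,b in zip(u,v)])*1000
print('\nhandle',H.mean(0),cv2.minAreaRect(H.astype(np.float32)),len(H))
# scene
cs=camera_model("scene");S=np.load("scene0.npz");zs=cloud(cs,S['d'])[...,2]+.002
q=(zs>.177)&(zs<.19);q[:150]=0;q[200:]=0;q[:,:240]=0;q[:,290:]=0
v,u=np.nonzero(q);H=np.array([onz(cs,a,b,.183)[:2] for a,b in zip(u,v)])*1000;print('handle scene',H.mean(0),len(H))
for n,X0 in(('fing',0),):
    s=env.sense(); from scipy.spatial.transform import Rotation as R
    w,x,y,zq=s['tool_rot'];print(R.from_quat([x,y,zq,w]).as_matrix())
```

```text
ring [556.18603069 -12.19556977  44.85255666] 250
body [554.92723587 -12.26388359  60.01129389]
lug 18 [598.15792723 -38.80139363] 49.69416427276663 -32.370453191798
lug 21 [571.55208877  36.55586276] 51.115730599609186 72.50556913371793
lug 24 [508.58108669 -28.80700142] 50.41994004471258 -160.7639028974134
-18.7 44.8; -17.7 47.1; -15.8 44.1; -15.0 46.4; -12.9 43.5; -12.1 45.8; -9.8 43.0; -9.2 45.4; -8.7 47.8; -6.2 45.0; -5.8 47.5; -3.2 44.8; -3.0 47.2; -0.4 39.9; -0.3 42.3; -0.1 47.2; 2.8 44.8; 2.9 42.3; 3.0 39.9; 3.1 37.5; 30.5 46.0; 30.9 40.5; 32.0 43.9; 32.6 38.4; 32.9 47.2; 33.7 41.8; 34.5 45.1; 35.3 48.5; 35.5 39.7; 36.3 43.1; 38.7 44.5; 39.2 47.9; 41.1 46.0; 43.0 44.2; 43.2 47.6; 45.2 45.8; 47.2 47.5; 47.4 44.1; 49.4 45.8; 51.3 47.6; 51.7 44.2; 53.5 46.1; 55.2 48.0; 56.0 44.6; 57.6 46.6; 
handle [ 473.57092393 -279.24557246] ((473.55908203125, -279.34814453125), (17.01736068725586, 16.386972427368164), 76.37946319580078) 75
handle scene [ 479.10388788 -279.90350112] 33
[[-9.98499566e-04  3.42660007e-01  9.39458952e-01]
 [-1.91156867e-03  9.39457050e-01 -3.42661345e-01]
 [-9.99997674e-01 -2.13798751e-03 -2.83029323e-04]]
```

Ring centre is (0.556, -0.012). Holder yaw is about 20°, the ring gap is at about 17.5°, and stand yaw is about -16°. I'll hook end 1 from inside, at about -8°, with the foot pointing outward. First I'm moving to above the pick, with the jaws turned onto its x axis.

servo_tool([
  {"x": 0.6, "y": -1.6, "wz": -0.04},
  {"x": 1.2, "y": -3.2, "wz": -0.08},
  {"x": 1.2, "y": -3.2, "wz": -0.08},
  {"x": 1.2, "y": -3.2, "wz": -0.08},
  {"x": 1.2, "y": -3.2, "wz": -0.08},
  {"x": 1.2, "y": -3.2, "wz": -0.08},
  {"x": 1.2, "y": -3.2, "wz": -0.08},
  {"x": 1.2, "y": -3.2, "wz": -0.08},
  {"x": 1.2, "y": -3.2, "wz": -0.08},
  {"x": 1.2, "y": -3.2, "wz": -0.08},
  {"x": 1.2, "y": -3.2, "wz": -0.08},
  {"x": 1.2, "y": -3.2, "wz": -0.08},
  {"x": 1.2, "y": -3.2, "wz": -0.08},
  {"x": 1.2, "y": -3.2, "wz": -0.08},
  {"x": 1.2, "y": -3.2, "wz": -0.08},
  {"x": 1.2, "y": -3.2, "wz": -0.08},
  {"x": 1.2, "y": -3.2, "wz": -0.08},
  {"x": 1.2, "y": -3.2, "wz": -0.08},
  {"x": 1.2, "y": -3.2, "wz": -0.08},
  {"x": 1.2, "y": -3.2, "wz": -0.06},
], gripper=8.5)

```text
schema error: expected keys x, y, z, wx, wy, wz
```

servo_tool([
  {"x": 0.6, "y": -1.6, "z": 0, "wx": 0, "wy": 0, "wz": -0.04},
  {"x": 1.2, "y": -3.2, "z": 0, "wx": 0, "wy": 0, "wz": -0.08},
  {"x": 1.2, "y": -3.2, "z": 0, "wx": 0, "wy": 0, "wz": -0.08},
  {"x": 1.2, "y": -3.2, "z": 0, "wx": 0, "wy": 0, "wz": -0.08},
  {"x": 1.2, "y": -3.2, "z": 0, "wx": 0, "wy": 0, "wz": -0.08},
  {"x": 1.2, "y": -3.2, "z": 0, "wx": 0, "wy": 0, "wz": -0.08},
  {"x": 1.2, "y": -3.2, "z": 0, "wx": 0, "wy": 0, "wz": -0.08},
  {"x": 1.2, "y": -3.2, "z": 0, "wx": 0, "wy": 0, "wz": -0.08},
  {"x": 1.2, "y": -3.2, "z": 0, "wx": 0, "wy": 0, "wz": -0.08},
  {"x": 1.2, "y": -3.2, "z": 0, "wx": 0, "wy": 0, "wz": -0.08},
  {"x": 1.2, "y": -3.2, "z": 0, "wx": 0, "wy": 0, "wz": -0.08},
  {"x": 1.2, "y": -3.2, "z": 0, "wx": 0, "wy": 0, "wz": -0.08},
  {"x": 1.2, "y": -3.2, "z": 0, "wx": 0, "wy": 0, "wz": -0.08},
  {"x": 1.2, "y": -3.2, "z": 0, "wx": 0, "wy": 0, "wz": -0.08},
  {"x": 1.2, "y": -3.2, "z": 0, "wx": 0, "wy": 0, "wz": -0.08},
  {"x": 1.2, "y": -3.2, "z": 0, "wx": 0, "wy": 0, "wz": -0.08},
  {"x": 1.2, "y": -3.2, "z": 0, "wx": 0, "wy": 0, "wz": -0.08},
  {"x": 1.2, "y": -3.2, "z": 0, "wx": 0, "wy": 0, "wz": -0.08},
  {"x": 1.2, "y": -3.2, "z": 0, "wx": 0, "wy": 0, "wz": -0.08},
  {"x": 1.2, "y": -3.2, "z": 0, "wx": 0, "wy": 0, "wz": -0.06},
], gripper=8.5)

```text
t: 1.77
position: [0.4139, -0.1325, 0.2308]
tool_rot: [-0.413, -0.574, -0.413, 0.574]
wrist_force: [-0.4, 0.7, 0.2]
grip_width: 0.0853
```

```bash
cat >> h.py <<'E'
from scipy.spatial.transform import Rotation as Ro
def st():
    s=env.sense();w,x,y,z=s['tool_rot'];M=Ro.from_quat([x,y,z,w]).as_matrix()
    print('t',round(s['t'],2),'pos',np.round(s['position']*1000,1),'jaw yaw',round(np.degrees(np.arctan2(M[1,1],M[0,1])),2),'tooldown',np.round(M[:,0],4),'F',np.round(s['wrist_force'],2),'T',np.round(s['ft_torque'],3),'grip',round(s['grip_width']*1000,2),'q',np.round(s['joint_positions'],2))
    return s
E
python3 -c "
from h import *
st()"
```

```text
t 1.77 pos [ 413.9 -132.5  230.8] jaw yaw -18.53 tooldown [-5.e-04  5.e-04 -1.e+00] F [-0.41  0.71  0.25] T [ 0.087 -0.039  0.016] grip 85.31 q [-0.46 -0.19 -0.12  1.63  0.    1.43]
```

servo_tool([
  {"x": 1.2, "y": -2.9, "z": 0, "wx": 0, "wy": 0, "wz": 0.02},
  {"x": 1.2, "y": -2.9, "z": 0, "wx": 0, "wy": 0, "wz": 0.02},
  {"x": 1.2, "y": -2.9, "z": 0, "wx": 0, "wy": 0, "wz": 0},
  {"x": 1.2, "y": -2.9, "z": 0, "wx": 0, "wy": 0, "wz": 0},
  {"x": 0.8, "y": -2.1, "z": 0, "wx": 0, "wy": 0, "wz": 0},
  {"x": 0.37, "y": -1.0, "z": 0, "wx": 0, "wy": 0, "wz": 0},
  {"x": 0, "y": 0, "z": -0.6, "wx": 0, "wy": 0, "wz": 0},
])

```text
t: 2.35
position: [0.4742, -0.2799, 0.2251]
tool_rot: [-0.425, -0.565, -0.425, 0.565]
wrist_force: [-0.3, 0.4, -0.1]
grip_width: 0.0846
```

```bash
python3 -c "
from h import *
st()
p,d=grab_frame('top');cv2.imwrite('pics/t1.png',cv2.resize(p[180:300,350:500],None,fx=4,fy=4))
p,d=grab_frame('scene');cv2.imwrite('pics/s1.png',cv2.resize(p[90:230,200:340],None,fx=4,fy=4))"
```

```text
t 2.35 pos [ 474.2 -279.9  225.1] jaw yaw -16.11 tooldown [ 4.e-04 -6.e-04 -1.e+00] F [-0.3   0.41 -0.06] T [0.014 0.016 0.064] grip 84.6 q [-0.65  0.11  0.16  1.61 -0.    1.2 ]
```

View pics/s1.png

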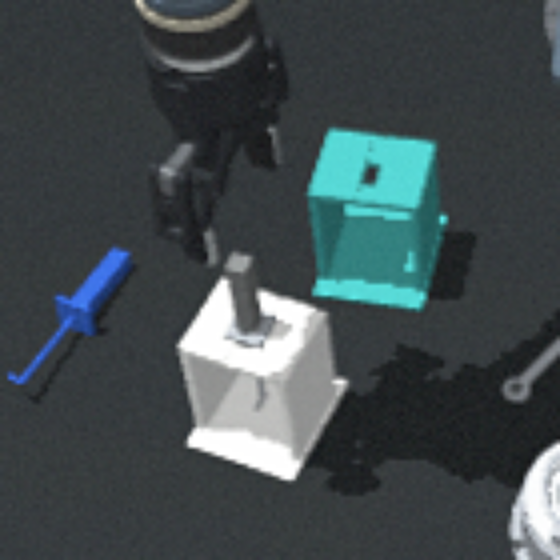

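The open fingers straddle the handle (crop 240,265), so I'll descend and grip.

servo_tool([
  {"x": 0, "y": 0, "z": -1.5, "wx": 0, "wy": 0, "wz": 0},
  {"x": 0, "y": 0, "z": -2, "wx": 0, "wy": 0, "wz": 0},
  {"x": 0, "y": 0, "z": -2, "wx": 0, "wy": 0, "wz": 0},
  {"x": 0, "y": 0, "z": -2, "wx": 0, "wy": 0, "wz": 0},
  {"x": 0, "y": 0, "z": -1.5, "wx": 0, "wy": 0, "wz": 0},
  {"x": 0, "y": 0, "z": -1, "wx": 0, "wy": 0, "wz": 0},
  {"x": 0, "y": 0, "z": 0, "wx": 0, "wy": 0, "wz": 0},
])

```text
t: 3.03
position: [0.4718, -0.2752, 0.1226]
tool_rot: [-0.424, -0.564, -0.428, 0.565]
wrist_force: [-0.1, -0.3, -0.0]
grip_width: 0.0851
```

servo_tool([
  {"x": 0, "y": 0, "z": 0, "wx": 0, "wy": 0, "wz": 0},
  {"x": 0, "y": 0, "z": 0, "wx": 0, "wy": 0, "wz": 0},
  {"x": 0, "y": 0, "z": 0, "wx": 0, "wy": 0, "wz": 0},
  {"x": 0, "y": 0, "z": 0, "wx": 0, "wy": 0, "wz": 0},
  {"x": 0, "y": 0, "z": 0, "wx": 0, "wy": 0, "wz": 0},
  {"x": 0, "y": 0, "z": 0, "wx": 0, "wy": 0, "wz": 0},
  {"x": 0, "y": 0, "z": 0, "wx": 0, "wy": 0, "wz": 0},
], gripper=1.0, squeeze=60)

```text
t: 3.62
position: [0.4741, -0.2782, 0.1262]
tool_rot: [0.426, 0.565, 0.425, -0.565]
wrist_force: [0.8, -0.4, 1.8]
grip_width: 0.0154
```

```bash
python3 -c "
from h import *
st()"
```

```text
t 3.62 pos [ 474.1 -278.2  126.2] jaw yaw -15.99 tooldown [ 1.3e-03 -9.0e-04 -1.0e+00] F [ 0.82 -0.43  1.84] T [ 0.045  0.002 -0.032] grip 15.39 q [-0.65  0.11 -0.04  1.42  0.    1.2 ]
```

servo_tool([
  {"x": 0, "y": 0, "z": 0.4, "wx": 0, "wy": 0, "wz": 0},
  {"x": 0, "y": 0, "z": 0.8, "wx": 0, "wy": 0, "wz": 0},
  {"x": 0, "y": 0, "z": 1.2, "wx": 0, "wy": 0, "wz": 0},
  {"x": 0, "y": 0, "z": 1.2, "wx": 0, "wy": 0, "wz": 0},
  {"x": 0, "y": 0, "z": 1.2, "wx": 0, "wy": 0, "wz": 0},
  {"x": 0, "y": 0, "z": 1.2, "wx": 0, "wy": 0, "wz": 0},
  {"x": 0, "y": 0, "z": 1.2, "wx": 0, "wy": 0, "wz": 0},
  {"x": 0, "y": 0, "z": 1.2, "wx": 0, "wy": 0, "wz": 0},
  {"x": 0, "y": 0, "z": 1.2, "wx": 0, "wy": 0, "wz": 0},
  {"x": 0, "y": 0, "z": 1.0, "wx": 0, "wy": 0, "wz": 0},
  {"x": 0, "y": 0, "z": 0.6, "wx": 0, "wy": 0, "wz": 0},
  {"x": 0, "y": 0, "z": 0, "wx": 0, "wy": 0, "wz": 0},
], squeeze=80)

```text
t: 4.62
position: [0.4744, -0.2784, 0.2397]
tool_rot: [0.427, 0.565, 0.424, -0.564]
wrist_force: [-0.6, -0.2, -0.5]
grip_width: 0.0149
```

```bash
python3 -c "
from h import *
s=st()
p,d=grab_frame('scene');np.savez('s2.npz',p=p,d=d)
cm=camera_model('scene')
print(proj(cm,s['position']),proj(cm,s['position']-[0,0,.0192+.0775]))
cv2.imwrite('pics/s2.png',cv2.resize(p[100:220,215:315],None,fx=5,fy=5,interpolation=cv2.INTER_CUBIC))"
```

```text
t 4.62 pos [ 474.4 -278.4  239.7] jaw yaw -15.99 tooldown [ 0.0029 -0.0022 -1.    ] F [-0.58 -0.23 -0.47] T [ 0.025 -0.062 -0.061] grip 14.86 q [-0.65  0.11  0.18  1.64 -0.    1.2 ]
(np.float64(257.5655288374948), np.float64(141.11646515721935)) (np.float64(261.69251902177126), np.float64(163.81249491494145))
```

View pics/s2.png

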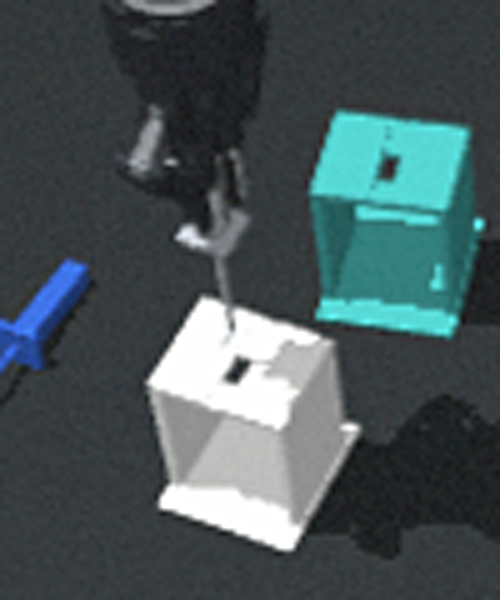

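servo_tool([
  {"x": 0.5, "y": 1.2, "z": 0, "wx": 0, "wy": 0, "wz": 0.02},
  {"x": 1, "y": 2.4, "z": 0, "wx": 0, "wy": 0, "wz": 0.02},
  {"x": 1, "y": 2.4, "z": 0, "wx": 0, "wy": 0, "wz": 0.02},
  {"x": 1, "y": 2.4, "z": 0, "wx": 0, "wy": 0, "wz": 0.02},
  {"x": 1, "y": 2.4, "z": 0, "wx": 0, "wy": 0, "wz": 0.02},
  {"x": 0.5, "y": 1.2, "z": 0, "wx": 0, "wy": 0, "wz": 0.005},
  {"x": 0, "y": 0, "z": 0, "wx": 0, "wy": 0, "wz": 0},
  {"x": 0, "y": 0, "z": 0, "wx": 0, "wy": 0, "wz": 0},
  {"x": 0, "y": 0, "z": 0, "wx": 0, "wy": 0, "wz": 0},
])

```text
t: 5.42
position: [0.5232, -0.1582, 0.2368]
tool_rot: [-0.454, -0.541, -0.455, 0.542]
wrist_force: [0.0, -0.7, -1.1]
grip_width: 0.0153
```

```bash
python3 -c "
from h import *
s=st()
p,d=grab_frame('scene');np.savez('s3.npz',p=p,d=d)
cm=camera_model('scene')
a=np.radians(-10)
for L in(65.5,71.5,77.5,83.5,89.5): print(L,proj(cm,s['position']-[0,0,.0192+L/1000]),proj(cm,s['position']+[.0135*np.cos(a),.0135*np.sin(a),-.0192-L/1000+.004]))
cv2.imwrite('pics/s3.png',cv2.resize(p[110:200,270:350],None,fx=6,fy=6,interpolation=cv2.INTER_CUBIC))"
```

```text
t 5.42 pos [ 523.2 -158.2  236.8] jaw yaw -9.99 tooldown [-1.1e-03 -3.0e-04 -1.0e+00] F [ 0.04 -0.7  -1.14] T [-0.001  0.044  0.024] grip 15.31 q [-0.42  0.11  0.17  1.64 -0.    1.33]
65.5 (np.float64(300.76218448695994), np.float64(178.59024556159045)) (np.float64(299.19252332612814), np.float64(181.44157300680146))
71.5 (np.float64(300.8728013038104), np.float64(179.9054862415499)) (np.float64(299.30957886205823), np.float64(182.75677242239078))
77.5 (np.float64(300.982639230523), np.float64(181.21146587039914)) (np.float64(299.42580385733265), np.float64(184.06264014276232))
83.5 (np.float64(301.0917064648765), np.float64(182.50828192022556)) (np.float64(299.5412071200691), np.float64(185.35927513317188))
89.5 (np.float64(301.20001109001015), np.float64(183.79603050004698)) (np.float64(299.6557973342737), np.float64(186.64677496439907))
```

View pics/s3.png

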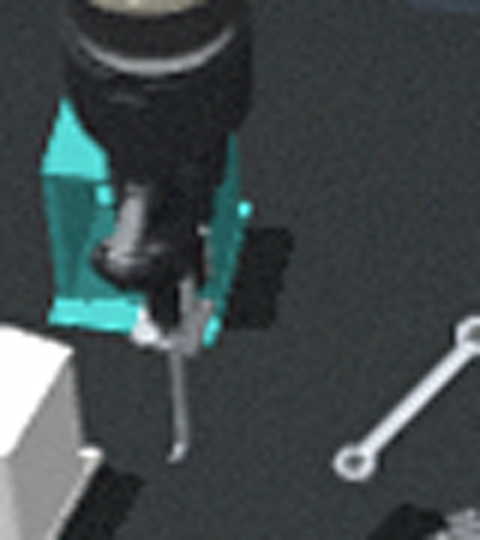

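The foot shows against the dark bench at crop (175,457), which suggests a shank length of about 85 mm. Now moving to above the inside of the ring.

servo_tool([
  {"x": 0.6, "y": 1.5, "z": 0, "wx": 0, "wy": 0, "wz": 0},
  {"x": 1, "y": 2.4, "z": 0, "wx": 0, "wy": 0, "wz": 0},
  {"x": 1, "y": 2.4, "z": 0, "wx": 0, "wy": 0, "wz": 0},
  {"x": 1, "y": 2.4, "z": 0, "wx": 0, "wy": 0, "wz": 0},
  {"x": 1, "y": 2.4, "z": 0, "wx": 0, "wy": 0, "wz": 0},
  {"x": 0.8, "y": 1.95, "z": 0, "wx": 0, "wy": 0, "wz": 0},
  {"x": 0.45, "y": 1.1, "z": 0, "wx": 0, "wy": 0, "wz": 0},
  {"x": 0, "y": 0, "z": -1, "wx": 0, "wy": 0, "wz": 0},
  {"x": 0, "y": 0, "z": -1.8, "wx": 0, "wy": 0, "wz": 0},
  {"x": 0, "y": 0, "z": -1.8, "wx": 0, "wy": 0, "wz": 0},
  {"x": 0, "y": 0, "z": -1.2, "wx": 0, "wy": 0, "wz": 0},
  {"x": 0, "y": 0, "z": -0.6, "wx": 0, "wy": 0, "wz": 0},
  {"x": 0, "y": 0, "z": 0, "wx": 0, "wy": 0, "wz": 0},
  {"x": 0, "y": 0, "z": 0, "wx": 0, "wy": 0, "wz": 0},
  {"x": 0, "y": 0, "z": 0, "wx": 0, "wy": 0, "wz": 0},
])

```text
t: 6.72
position: [0.5826, -0.0169, 0.1745]
tool_rot: [0.455, 0.542, 0.454, -0.541]
wrist_force: [0.5, 0.6, 0.5]
grip_width: 0.015
```

```bash
python3 -c "
from h import *
s=st()
p,d=grab_frame('scene');np.savez('s4.npz',p=p,d=d)
q,e=grab_frame('top');np.savez('t4.npz',p=q,d=e)
a=cv2.resize(p[170:250,305:395],None,fx=4.4,fy=4.4,interpolation=cv2.INTER_CUBIC);b=cv2.resize(q[160:240,255:345],None,fx=4.4,fy=4.4,interpolation=cv2.INTER_CUBIC)
cv2.imwrite('pics/s4.png',np.hstack([a,b]))"
```

```text
t 6.72 pos [582.6 -16.9 174.5] jaw yaw -10.01 tooldown [ 1.8e-03 -4.0e-04 -1.0e+00] F [0.51 0.55 0.5 ] T [-0.059 -0.    -0.036] grip 14.97 q [-0.14  0.19  0.14  1.52 -0.    1.6 ]
```

View pics/s4.png

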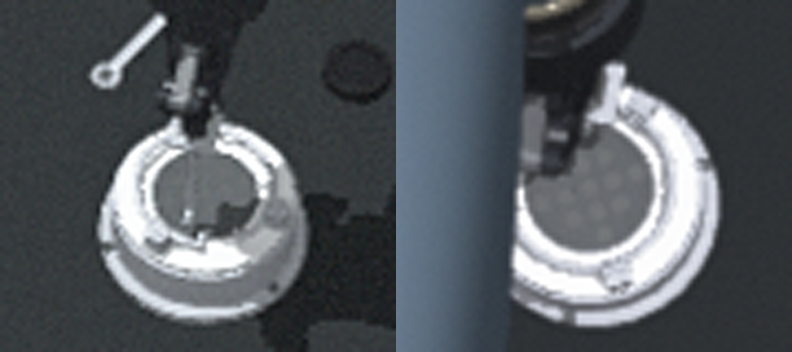

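The foot tip is at crop (188,217), left of the ring's right end at (200,238), which is what I want. I'll cross-check the ring position in the scene view.

Run:
```python
from h import *
from scipy.optimize import least_squares
cs=camera_model("scene");S=np.load("scene0.npz");z=cloud(cs,S['d'])[...,2]
zb=np.median(z[195:205,400:412]);print('bench',zb)
z=z-zb
m=np.zeros((400,640),bool); m[190:245,322:382]=1
q=m&(z>.057)&(z<.0665); v,u=np.nonzero(q)
X=np.array([onz(cs,a,b,.0625)[:2] for a,b in zip(u,v)])*1000
r=least_squares(lambda p:np.hypot(X[:,0]-p[0],X[:,1]-p[1])-p[2],[556,-12,45],loss='soft_l1',f_scale=1.5).x;print(r,len(X))
# project from top-est
for a in (-10,3,32): print(a,proj(cs,[.5562+.045*np.cos(np.radians(a)),-.0122+.045*np.sin(np.radians(a)),.0615]))
s=st()
for L in(81,85,89):
  for rr in(13.5,7): print(L,rr,proj(cs,s['position']+[rr/1000*np.cos(.1745),-rr/1000*np.sin(.1745),-.0192-L/1000+.003]))
# top-camera body check on finger: compare scene depth of foot
p=S['p']
zz=np.clip(z/.08,0,1)[185:250,315:390]*255
d4=np.load('s4.npz')['d'];z4=cloud(cs,d4)[...,2]-zb
zz4=np.clip(z4/.08,0,1)[185:250,315:390]*255
cv2.imwrite('pics/hz2.png',cv2.resize(np.hstack([zz,zz4]).astype(np.uint8),None,fx=5.3,fy=5.3,interpolation=cv2.INTER_NEAREST))
```

```text
bench -0.001857377767724018
[560.26829997 -12.28899749  45.94722061] 178
-10 (np.float64(347.2476676156436), np.float64(223.70813212396646))
3 (np.float64(350.8292971489988), np.float64(224.2007339029044))
32 (np.float64(358.61810723170555), np.float64(222.83051733356692))
t 6.82 pos [582.9 -16.6 174.8] jaw yaw -9.98 tooldown [ 2.6e-03 -4.0e-04 -1.0e+00] F [-0.07  0.08 -0.84] T [0.007 0.036 0.01 ] grip 14.8 q [-0.14  0.19  0.14  1.52 -0.    1.6 ]
81 13.5 (np.float64(347.8929842062373), np.float64(219.35681339747842))
81 7 (np.float64(348.4815891251591), np.float64(217.48466736250847))
85 13.5 (np.float64(347.8559292520223), np.float64(220.1331645404366))
85 7 (np.float64(348.4432524528055), np.float64(218.26343711533633))
89 13.5 (np.float64(347.8190474552921), np.float64(220.90588780112898))
89 7 (np.float64(348.40509447735326), np.float64(219.03857682588045))
```

View pics/hz2.png

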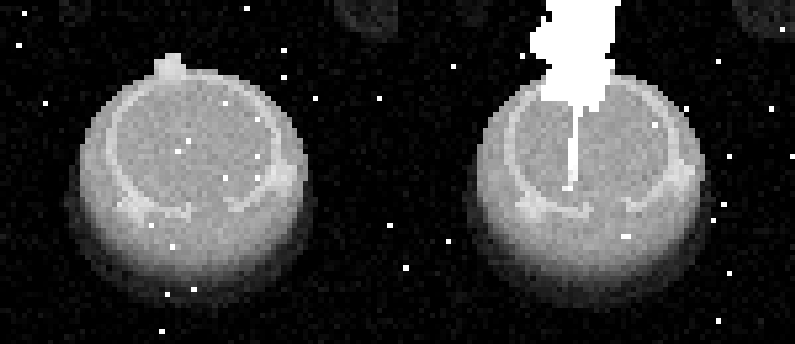

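servo_tool([
  {"x": 0, "y": 0, "z": -0.3, "wx": 0, "wy": 0, "wz": 0},
  {"x": 0, "y": 0, "z": -0.3, "wx": 0, "wy": 0, "wz": 0},
  {"x": 0, "y": 0, "z": -0.2, "wx": 0, "wy": 0, "wz": 0},
  {"x": 0, "y": 0, "z": -0.1, "wx": 0, "wy": 0, "wz": 0},
  {"x": 0, "y": 0, "z": -0.1, "wx": 0, "wy": 0, "wz": 0},
  {"x": 0, "y": 0, "z": 0, "wx": 0, "wy": 0, "wz": 0},
  {"x": 0, "y": 0, "z": 0, "wx": 0, "wy": 0, "wz": 0},
])

```text
t: 7.4
position: [0.582, -0.0162, 0.1631]
tool_rot: [-0.455, -0.541, -0.455, 0.542]
wrist_force: [-0.4, -0.1, -0.7]
grip_width: 0.0149
```

servo_tool([
  {"x": 0, "y": 0, "z": -0.05, "wx": 0, "wy": 0, "wz": 0},
  {"x": 0, "y": 0, "z": -0.05, "wx": 0, "wy": 0, "wz": 0},
  {"x": 0, "y": 0, "z": -0.05, "wx": 0, "wy": 0, "wz": 0},
])

```text
t: 7.65
position: [0.5822, -0.0163, 0.1619]
tool_rot: [0.455, 0.542, 0.455, -0.541]
wrist_force: [-0.3, 0.6, -0.9]
grip_width: 0.0152
```

servo_tool([
  {"x": 0, "y": 0, "z": -0.05, "wx": 0, "wy": 0, "wz": 0},
  {"x": 0, "y": 0, "z": -0.05, "wx": 0, "wy": 0, "wz": 0},
])

```text
t: 7.82
position: [0.5822, -0.0163, 0.1608]
tool_rot: [0.455, 0.542, 0.455, -0.542]
wrist_force: [-1.2, -0.4, -0.4]
grip_width: 0.015
```

servo_tool([
  {"x": 0, "y": 0, "z": -0.05, "wx": 0, "wy": 0, "wz": 0},
  {"x": 0, "y": 0, "z": -0.05, "wx": 0, "wy": 0, "wz": 0},
])

```text
t: 7.98
position: [0.5821, -0.0163, 0.1598]
tool_rot: [-0.455, -0.542, -0.455, 0.542]
wrist_force: [0.2, -0.0, -0.8]
grip_width: 0.0149
```

servo_tool([
  {"x": 0, "y": 0, "z": -0.05, "wx": 0, "wy": 0, "wz": 0},
  {"x": 0, "y": 0, "z": -0.05, "wx": 0, "wy": 0, "wz": 0},
])

```text
t: 8.15
position: [0.5821, -0.0163, 0.1588]
tool_rot: [-0.455, -0.542, -0.455, 0.542]
wrist_force: [0.3, 0.1, -1.0]
grip_width: 0.0152
```

servo_tool([
  {"x": 0, "y": 0, "z": -0.05, "wx": 0, "wy": 0, "wz": 0},
  {"x": 0, "y": 0, "z": -0.05, "wx": 0, "wy": 0, "wz": 0},
])

```text
t: 8.32
position: [0.5821, -0.0163, 0.1578]
tool_rot: [0.455, 0.542, 0.455, -0.542]
wrist_force: [-0.9, -0.4, -0.9]
grip_width: 0.0149
```

servo_tool([
  {"x": 0, "y": 0, "z": -0.05, "wx": 0, "wy": 0, "wz": 0},
  {"x": 0, "y": 0, "z": -0.05, "wx": 0, "wy": 0, "wz": 0},
])

```text
t: 8.48
position: [0.5821, -0.0163, 0.1568]
tool_rot: [0.455, 0.542, 0.455, -0.542]
wrist_force: [-0.5, -0.2, -0.7]
grip_width: 0.0151
```

servo_tool([
  {"x": 0, "y": 0, "z": -0.05, "wx": 0, "wy": 0, "wz": 0},
  {"x": 0, "y": 0, "z": -0.05, "wx": 0, "wy": 0, "wz": 0},
])

```text
t: 8.65
position: [0.5822, -0.0163, 0.1562]
tool_rot: [0.455, 0.542, 0.455, -0.541]
wrist_force: [-1.3, 0.6, 2.5]
grip_width: 0.015
```

servo_tool([
  {"x": 0, "y": 0, "z": 0, "wx": 0, "wy": 0, "wz": 0},
])

```text
t: 8.73
position: [0.5822, -0.0163, 0.1563]
tool_rot: [0.455, 0.542, 0.455, -0.541]
wrist_force: [-1.1, -0.3, 0.8]
grip_width: 0.0152
```

servo_tool([
  {"x": 0, "y": 0, "z": 0, "wx": 0, "wy": 0, "wz": 0},
])

```text
t: 8.82
position: [0.5822, -0.0163, 0.1562]
tool_rot: [0.455, 0.542, 0.455, -0.541]
wrist_force: [-0.3, 0.5, 2.1]
grip_width: 0.0151
```

Contact with the sieve shows at TCP z of about 156.3 mm, so the shank is about 86 mm. I'll raise 1 mm and slide the foot outward under the wire.

servo_tool([
  {"x": 0, "y": 0, "z": 0.08, "wx": 0, "wy": 0, "wz": 0},
  {"x": 0, "y": 0, "z": 0.06, "wx": 0, "wy": 0, "wz": 0},
  {"x": 0, "y": 0, "z": 0, "wx": 0, "wy": 0, "wz": 0},
  {"x": 0.1, "y": -0.02, "z": 0, "wx": 0, "wy": 0, "wz": 0},
  {"x": 0.1, "y": -0.02, "z": 0, "wx": 0, "wy": 0, "wz": 0},
  {"x": 0.1, "y": -0.02, "z": 0, "wx": 0, "wy": 0, "wz": 0},
  {"x": 0, "y": 0, "z": 0, "wx": 0, "wy": 0, "wz": 0},
])

```text
t: 9.4
position: [0.5853, -0.017, 0.157]
tool_rot: [-0.455, -0.542, -0.455, 0.542]
wrist_force: [0.5, -0.7, -0.7]
grip_width: 0.0152
```

servo_tool([
  {"x": 0.1, "y": -0.02, "z": 0, "wx": 0, "wy": 0, "wz": 0},
  {"x": 0.1, "y": -0.02, "z": 0, "wx": 0, "wy": 0, "wz": 0},
])

```text
t: 9.57
position: [0.5872, -0.0173, 0.1572]
tool_rot: [-0.455, -0.542, -0.455, 0.542]
wrist_force: [-0.3, -0.4, -0.8]
grip_width: 0.0151
```

servo_tool([
  {"x": 0.1, "y": -0.02, "z": 0, "wx": 0, "wy": 0, "wz": 0},
  {"x": 0.1, "y": -0.02, "z": 0, "wx": 0, "wy": 0, "wz": 0},
])

```text
t: 9.73
position: [0.5893, -0.0177, 0.1572]
tool_rot: [0.455, 0.542, 0.455, -0.542]
wrist_force: [-0.1, 0.6, -1.2]
grip_width: 0.0151
```

servo_tool([
  {"x": 0.1, "y": -0.02, "z": 0, "wx": 0, "wy": 0, "wz": 0},
  {"x": 0.1, "y": -0.02, "z": 0, "wx": 0, "wy": 0, "wz": 0},
])

```text
t: 9.9
position: [0.5913, -0.0181, 0.1572]
tool_rot: [0.455, 0.542, 0.455, -0.542]
wrist_force: [-0.8, 0.4, 0.1]
grip_width: 0.0148
```

```bash
python3 -c "
from h import *
s=st()
p,d=grab_frame('scene')
cv2.imwrite('pics/s5.png',cv2.resize(p[185:250,315:390],None,fx=7,fy=7,interpolation=cv2.INTER_CUBIC))"
```

```text
t 9.9 pos [591.3 -18.1 157.2] jaw yaw -9.97 tooldown [ 0.  0. -1.] F [-0.8   0.41  0.1 ] T [ 0.005 -0.009 -0.034] grip 14.81 q [-0.14  0.22  0.14  1.49  0.    1.6 ]
```

View pics/s5.png

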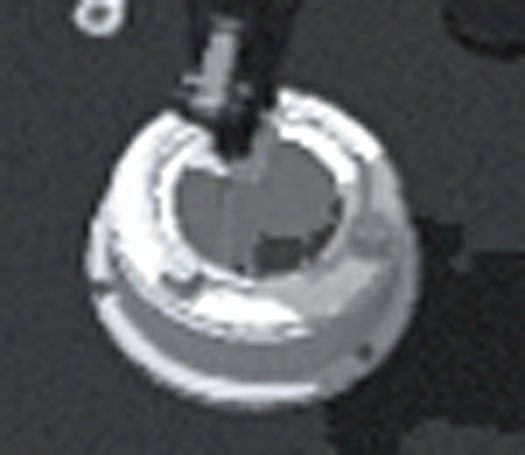

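The shank runs down into the ring at crop (228,230); the overlap itself is washed out. I'll go on by feel.

servo_tool([
  {"x": 0.1, "y": -0.02, "z": 0, "wx": 0, "wy": 0, "wz": 0},
  {"x": 0.1, "y": -0.02, "z": 0, "wx": 0, "wy": 0, "wz": 0},
])

```text
t: 10.12
position: [0.5932, -0.0185, 0.1572]
tool_rot: [0.455, 0.542, 0.455, -0.542]
wrist_force: [-0.4, 0.1, -0.0]
grip_width: 0.0149
```

servo_tool([
  {"x": 0.06, "y": -0.01, "z": 0, "wx": 0, "wy": 0, "wz": 0},
  {"x": 0.06, "y": -0.01, "z": 0, "wx": 0, "wy": 0, "wz": 0},
])

```text
t: 10.28
position: [0.5944, -0.0187, 0.1572]
tool_rot: [-0.455, -0.542, -0.455, 0.542]
wrist_force: [0.1, -0.4, -0.3]
grip_width: 0.0155
```

```bash
python3 -c "
from h import *
s=st()"
```

```text
t 10.28 pos [594.4 -18.7 157.2] jaw yaw -9.97 tooldown [-1.e-04  0.e+00 -1.e+00] F [ 0.09 -0.37 -0.26] T [-0.008  0.011 -0.02 ] grip 15.52 q [-0.14  0.23  0.15  1.49 -0.    1.6 ]
```

servo_tool([
  {"x": 0.05, "y": -0.01, "z": 0, "wx": 0, "wy": 0, "wz": 0},
  {"x": 0.05, "y": -0.01, "z": 0, "wx": 0, "wy": 0, "wz": 0},
])

```text
t: 10.45
position: [0.5954, -0.0189, 0.1572]
tool_rot: [0.455, 0.542, 0.455, -0.542]
wrist_force: [-0.7, 0.0, -0.4]
grip_width: 0.0151
```

servo_tool([
  {"x": 0.05, "y": -0.01, "z": 0, "wx": 0, "wy": 0, "wz": 0},
  {"x": 0, "y": 0, "z": 0, "wx": 0, "wy": 0, "wz": 0},
])

```text
t: 10.62
position: [0.5959, -0.019, 0.1572]
tool_rot: [0.455, 0.542, 0.455, -0.542]
wrist_force: [-0.8, -0.4, -0.5]
grip_width: 0.0151
```

servo_tool([
  {"x": 0, "y": 0, "z": 0.05, "wx": 0, "wy": 0, "wz": 0},
  {"x": 0, "y": 0, "z": 0.05, "wx": 0, "wy": 0, "wz": 0},
  {"x": 0, "y": 0, "z": 0.05, "wx": 0, "wy": 0, "wz": 0},
])

```text
t: 10.87
position: [0.5958, -0.019, 0.1588]
tool_rot: [-0.455, -0.542, -0.455, 0.542]
wrist_force: [-0.9, 0.3, -1.4]
grip_width: 0.0151
```

servo_tool([
  {"x": 0, "y": 0, "z": 0.04, "wx": 0, "wy": 0, "wz": 0},
  {"x": 0, "y": 0, "z": 0.04, "wx": 0, "wy": 0, "wz": 0},
])

```text
t: 11.03
position: [0.5958, -0.019, 0.1596]
tool_rot: [0.455, 0.542, 0.455, -0.542]
wrist_force: [0.3, 0.4, -0.7]
grip_width: 0.0149
```

servo_tool([
  {"x": 0, "y": 0, "z": 0.04, "wx": 0, "wy": 0, "wz": 0},
  {"x": 0, "y": 0, "z": 0.04, "wx": 0, "wy": 0, "wz": 0},
])

```text
t: 11.2
position: [0.5959, -0.019, 0.1604]
tool_rot: [0.455, 0.542, 0.455, -0.542]
wrist_force: [-0.3, -0.2, -0.8]
grip_width: 0.0152
```

servo_tool([
  {"x": 0, "y": 0, "z": 0.04, "wx": 0, "wy": 0, "wz": 0},
  {"x": 0, "y": 0, "z": 0.04, "wx": 0, "wy": 0, "wz": 0},
])

```text
t: 11.37
position: [0.5958, -0.019, 0.1609]
tool_rot: [-0.455, -0.542, -0.455, 0.542]
wrist_force: [-0.3, 0.2, -3.6]
grip_width: 0.0149
```

servo_tool([
  {"x": 0, "y": 0, "z": 0.04, "wx": 0, "wy": 0, "wz": 0},
])

```text
t: 11.45
position: [0.5957, -0.019, 0.161]
tool_rot: [-0.454, -0.541, -0.455, 0.542]
wrist_force: [1.3, 0.4, -4.2]
grip_width: 0.015
```

servo_tool([
  {"x": 0, "y": 0, "z": 0.04, "wx": 0, "wy": 0, "wz": 0},
])

```text
t: 11.53
position: [0.5957, -0.0189, 0.1612]
tool_rot: [-0.454, -0.541, -0.455, 0.542]
wrist_force: [0.3, -0.3, -4.2]
grip_width: 0.0153
```

Contact comes at the expected height, so the wire is in the foot's valley. Now levering up gently.

servo_tool([
  {"x": 0, "y": 0, "z": 0.05, "wx": 0, "wy": 0, "wz": 0},
  {"x": 0, "y": 0, "z": 0.05, "wx": 0, "wy": 0, "wz": 0},
])

```text
t: 11.7
position: [0.5955, -0.0188, 0.1617]
tool_rot: [-0.454, -0.541, -0.455, 0.542]
wrist_force: [0.7, 0.0, -7.6]
grip_width: 0.0151
```

servo_tool([
  {"x": 0, "y": 0, "z": 0.05, "wx": 0, "wy": 0, "wz": 0},
])

```text
t: 11.78
position: [0.5953, -0.0187, 0.162]
tool_rot: [-0.454, -0.541, -0.455, 0.542]
wrist_force: [1.2, 0.2, -8.8]
grip_width: 0.0145
```

servo_tool([
  {"x": 0, "y": 0, "z": 0.05, "wx": 0, "wy": 0, "wz": 0},
])

```text
t: 11.87
position: [0.595, -0.0186, 0.1624]
tool_rot: [-0.454, -0.541, -0.456, 0.542]
wrist_force: [0.9, 0.6, -9.4]
grip_width: 0.0154
```

servo_tool([
  {"x": 0, "y": 0, "z": 0.05, "wx": 0, "wy": 0, "wz": 0},
])

```text
t: 11.95
position: [0.5948, -0.0184, 0.163]
tool_rot: [-0.454, -0.541, -0.456, 0.542]
wrist_force: [0.3, 0.9, -9.3]
grip_width: 0.015
```

servo_tool([
  {"x": 0, "y": 0, "z": 0.05, "wx": 0, "wy": 0, "wz": 0},
])

```text
t: 12.03
position: [0.5946, -0.0183, 0.1637]
tool_rot: [-0.453, -0.541, -0.456, 0.542]
wrist_force: [-0.8, 1.9, -8.5]
grip_width: 0.015
```

servo_tool([
  {"x": 0, "y": 0, "z": 0.05, "wx": 0, "wy": 0, "wz": 0},
])

```text
t: 12.12
position: [0.5949, -0.0184, 0.1651]
tool_rot: [-0.454, -0.541, -0.456, 0.542]
wrist_force: [-0.9, 2.2, -2.9]
grip_width: 0.0147
```

```bash
python3 -c "
from h import *
s=st()"
```

```text
t 12.12 pos [594.9 -18.4 165.1] jaw yaw -9.95 tooldown [-0.0022  0.0012 -1.    ] F [-0.87  2.18 -2.94] T [0.472 0.329 0.033] grip 14.73 q [-0.14  0.23  0.17  1.51  0.    1.6 ]
```

The first lug has released: the force dropped and the hook has risen 4 mm. I'll wait a row, then continue.

servo_tool([
  {"x": 0, "y": 0, "z": 0.03, "wx": 0, "wy": 0, "wz": 0},
  {"x": 0, "y": 0, "z": 0.03, "wx": 0, "wy": 0, "wz": 0},
])

```text
t: 12.28
position: [0.5969, -0.0196, 0.1683]
tool_rot: [0.456, 0.542, 0.453, -0.541]
wrist_force: [-0.3, 0.7, -0.5]
grip_width: 0.015
```

servo_tool([
  {"x": 0, "y": 0, "z": 0.05, "wx": 0, "wy": 0, "wz": 0},
  {"x": 0, "y": 0, "z": 0.05, "wx": 0, "wy": 0, "wz": 0},
])

```text
t: 12.45
position: [0.5967, -0.0195, 0.1687]
tool_rot: [0.456, 0.542, 0.454, -0.541]
wrist_force: [0.4, -0.1, -1.2]
grip_width: 0.0153
```

```bash
python3 -c "
from h import *
s=st()
p,d=grab_frame('scene')
cs=camera_model('scene');z=cloud(cs,d)[...,2]+.0019
zz=np.clip((z-.04)/.05,0,1)[185:250,315:390]*255
cv2.imwrite('pics/s6.png',np.hstack([cv2.resize(p[185:250,315:390],None,fx=5.3,fy=5.3,interpolation=cv2.INTER_CUBIC),cv2.cvtColor(cv2.resize(zz.astype(np.uint8),None,fx=5.3,fy=5.3,interpolation=cv2.INTER_NEAREST),8)]))"
```

```text
t 12.45 pos [596.7 -19.5 168.7] jaw yaw -9.99 tooldown [ 0.0031 -0.0012 -1.    ] F [ 0.42 -0.14 -1.24] T [ 0.029  0.086 -0.009] grip 15.25 q [-0.14  0.23  0.17  1.51 -0.    1.6 ]
```

View pics/s6.png

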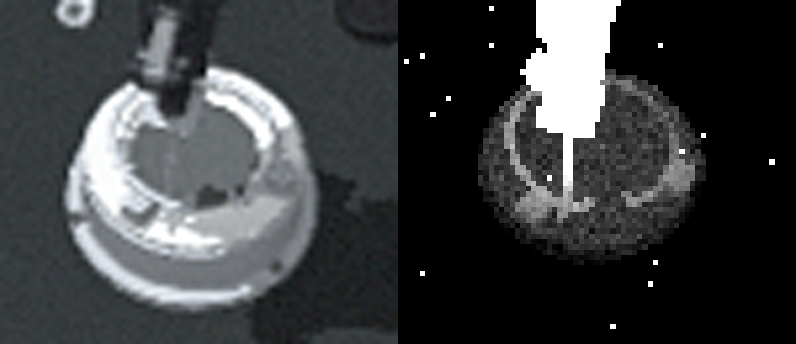

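```bash
cat > ringh.py <<'E'
from h import *
cs=camera_model('scene')
d=np.median([grab_frame('scene')[1] for _ in range(3)],0)
P=cloud(cs,d)+[-.004,0,.0019]
m=np.zeros((400,640),bool); m[185:250,315:385]=1
q=m&(P[...,2]>.0565)&(P[...,2]<.11)
A=P[q];r=np.hypot(A[:,0]-.5562,A[:,1]+.0122)*1000;a=np.degrees(np.arctan2(A[:,1]+.0122,A[:,0]-.5562))
for lo in range(-180,180,15):
    k=(a>lo)&(a<lo+15)&(r>36)&(r<56)
    if k.sum()>2: print(lo+7,k.sum(),'z %.1f max %.1f r %.1f'%(np.median(A[k,2])*1000,A[k,2].max()*1000,np.median(r[k])))
E
python3 ringh.py
```

```text
-128 5 z 66.0 max 69.4 r 46.5
-113 7 z 68.5 max 70.8 r 45.3
-98 6 z 71.1 max 72.0 r 44.6
-83 7 z 70.3 max 72.8 r 43.9
-68 4 z 71.8 max 73.1 r 44.5
-53 8 z 70.9 max 74.9 r 44.5
-38 24 z 67.3 max 75.5 r 50.9
-23 25 z 71.4 max 108.8 r 44.3
-8 20 z 71.0 max 106.7 r 41.8
7 3 z 68.5 max 72.1 r 40.2
37 9 z 67.1 max 69.2 r 42.9
52 5 z 66.4 max 67.9 r 44.6
67 23 z 66.3 max 70.3 r 49.0
82 10 z 66.0 max 68.5 r 46.8
97 7 z 61.8 max 66.5 r 43.3
112 4 z 61.2 max 62.2 r 45.6
127 6 z 61.6 max 62.6 r 44.2
142 5 z 61.3 max 62.9 r 45.4
157 7 z 60.2 max 63.3 r 47.6
172 6 z 60.8 max 64.0 r 46.9
```

The right side has come out (wire top about 71 mm) while the left lug still holds. Lifting on in small steps.

servo_tool([
  {"x": 0, "y": 0, "z": 0.06, "wx": 0, "wy": 0, "wz": 0},
  {"x": 0, "y": 0, "z": 0.06, "wx": 0, "wy": 0, "wz": 0},
])

```text
t: 12.82
position: [0.596, -0.0191, 0.1684]
tool_rot: [0.455, 0.542, 0.454, -0.542]
wrist_force: [0.1, -0.1, -0.8]
grip_width: 0.0152
```

servo_tool([
  {"x": 0, "y": 0, "z": 0.06, "wx": 0, "wy": 0, "wz": 0},
  {"x": 0, "y": 0, "z": 0.06, "wx": 0, "wy": 0, "wz": 0},
])

```text
t: 12.98
position: [0.5959, -0.019, 0.1691]
tool_rot: [-0.455, -0.541, -0.455, 0.542]
wrist_force: [0.7, -0.3, -2.2]
grip_width: 0.0153
```

servo_tool([
  {"x": 0, "y": 0, "z": 0.06, "wx": 0, "wy": 0, "wz": 0},
  {"x": 0, "y": 0, "z": 0.06, "wx": 0, "wy": 0, "wz": 0},
])

```text
t: 13.15
position: [0.5958, -0.019, 0.1702]
tool_rot: [-0.455, -0.541, -0.455, 0.542]
wrist_force: [0.7, 0.6, -2.9]
grip_width: 0.0149
```

servo_tool([
  {"x": 0, "y": 0, "z": 0.06, "wx": 0, "wy": 0, "wz": 0},
  {"x": 0, "y": 0, "z": 0.06, "wx": 0, "wy": 0, "wz": 0},
])

```text
t: 13.32
position: [0.5958, -0.019, 0.1715]
tool_rot: [-0.455, -0.541, -0.455, 0.542]
wrist_force: [1.0, 0.4, -5.0]
grip_width: 0.0146
```

servo_tool([
  {"x": 0, "y": 0, "z": 0.06, "wx": 0, "wy": 0, "wz": 0},
  {"x": 0, "y": 0, "z": 0.06, "wx": 0, "wy": 0, "wz": 0},
])

```text
t: 13.48
position: [0.5957, -0.0189, 0.1729]
tool_rot: [-0.455, -0.541, -0.455, 0.542]
wrist_force: [0.4, -0.8, -3.6]
grip_width: 0.0153
```

servo_tool([
  {"x": 0, "y": 0, "z": 0.06, "wx": 0, "wy": 0, "wz": 0},
  {"x": 0, "y": 0, "z": 0.06, "wx": 0, "wy": 0, "wz": 0},
])

```text
t: 13.65
position: [0.5957, -0.019, 0.1742]
tool_rot: [-0.455, -0.541, -0.455, 0.542]
wrist_force: [1.1, 1.4, -3.3]
grip_width: 0.0153
```

servo_tool([
  {"x": 0, "y": 0, "z": 0.06, "wx": 0, "wy": 0, "wz": 0},
  {"x": 0, "y": 0, "z": 0.06, "wx": 0, "wy": 0, "wz": 0},
])

```text
t: 13.82
position: [0.5956, -0.0191, 0.1754]
tool_rot: [-0.455, -0.541, -0.455, 0.542]
wrist_force: [-0.1, 0.6, -4.1]
grip_width: 0.0151
```

servo_tool([
  {"x": 0, "y": 0, "z": 0.06, "wx": 0, "wy": 0, "wz": 0},
  {"x": 0, "y": 0, "z": 0.06, "wx": 0, "wy": 0, "wz": 0},
])

```text
t: 13.98
position: [0.5956, -0.0191, 0.1766]
tool_rot: [-0.455, -0.541, -0.455, 0.542]
wrist_force: [-0.3, -0.9, -4.2]
grip_width: 0.0153
```

```bash
python3 ringh.py; python3 -c "
from h import *
s=st()"
```

```text
-143 3 z 67.0 max 69.9 r 46.3
-128 6 z 71.1 max 74.0 r 46.2
-113 6 z 73.6 max 75.2 r 44.8
-98 5 z 75.4 max 76.9 r 44.4
-83 4 z 78.3 max 79.6 r 43.5
-68 5 z 79.3 max 81.3 r 44.0
-53 7 z 79.5 max 80.7 r 43.3
-38 28 z 67.8 max 82.1 r 48.2
-23 24 z 77.1 max 107.5 r 44.4
-8 18 z 79.5 max 109.9 r 41.9
37 8 z 71.1 max 76.2 r 42.9
52 6 z 68.4 max 70.5 r 42.9
67 23 z 65.7 max 70.8 r 49.4
82 11 z 66.0 max 70.6 r 46.6
97 6 z 61.3 max 64.3 r 44.3
112 4 z 59.2 max 60.5 r 44.0
127 5 z 58.8 max 60.9 r 43.9
142 4 z 59.2 max 61.3 r 44.2
157 4 z 60.0 max 60.2 r 45.4
172 5 z 60.6 max 61.4 r 45.5
t 14.13 pos [595.7 -19.1 176.7] jaw yaw -9.98 tooldown [-4.e-04 -3.e-04 -1.e+00] F [-0.86  0.34 -1.42] T [-0.096  0.126  0.039] grip 14.61 q [-0.14  0.23  0.19  1.53 -0.    1.6 ]
```

servo_tool([
  {"x": 0, "y": 0, "z": 0.07, "wx": 0, "wy": 0, "wz": 0},
  {"x": 0, "y": 0, "z": 0.07, "wx": 0, "wy": 0, "wz": 0},
  {"x": 0, "y": 0, "z": 0.07, "wx": 0, "wy": 0, "wz": 0},
])

```text
t: 14.38
position: [0.5956, -0.0191, 0.1786]
tool_rot: [-0.455, -0.541, -0.455, 0.542]
wrist_force: [-0.2, -1.0, -3.6]
grip_width: 0.0147
```

servo_tool([
  {"x": 0, "y": 0, "z": 0.07, "wx": 0, "wy": 0, "wz": 0},
  {"x": 0, "y": 0, "z": 0.07, "wx": 0, "wy": 0, "wz": 0},
  {"x": 0, "y": 0, "z": 0.07, "wx": 0, "wy": 0, "wz": 0},
])

```text
t: 14.63
position: [0.5957, -0.0191, 0.1808]
tool_rot: [-0.455, -0.541, -0.455, 0.542]
wrist_force: [-0.8, 0.1, -2.9]
grip_width: 0.0149
```

```bash
python3 -c "
from h import *
s=st()"
```

```text
t 14.63 pos [595.7 -19.1 180.8] jaw yaw -9.97 tooldown [-4.e-04 -1.e-04 -1.e+00] F [-0.76  0.11 -2.91] T [-0.18   0.239  0.007] grip 14.89 q [-0.14  0.23  0.2   1.54 -0.    1.6 ]
```

servo_tool([
  {"x": 0, "y": 0, "z": 0.08, "wx": 0, "wy": 0, "wz": 0},
  {"x": 0, "y": 0, "z": 0.08, "wx": 0, "wy": 0, "wz": 0},
  {"x": 0, "y": 0, "z": 0.08, "wx": 0, "wy": 0, "wz": 0},
])

```text
t: 14.88
position: [0.5958, -0.0189, 0.1834]
tool_rot: [0.455, 0.542, 0.455, -0.542]
wrist_force: [-0.2, -0.3, -2.9]
grip_width: 0.0149
```

servo_tool([
  {"x": 0, "y": 0, "z": 0.08, "wx": 0, "wy": 0, "wz": 0},
  {"x": 0, "y": 0, "z": 0.08, "wx": 0, "wy": 0, "wz": 0},
  {"x": 0, "y": 0, "z": 0.08, "wx": 0, "wy": 0, "wz": 0},
])

```text
t: 15.13
position: [0.5958, -0.0189, 0.1858]
tool_rot: [0.455, 0.542, 0.455, -0.542]
wrist_force: [-1.9, -1.2, -2.6]
grip_width: 0.0153
```

```bash
python3 ringh.py; python3 -c "
from h import *
s=st()
p,d=grab_frame('scene')
cv2.imwrite('pics/s7.png',cv2.resize(p[170:250,305:395],None,fx=6,fy=6,interpolation=cv2.INTER_CUBIC))"
```

```text
-128 7 z 75.6 max 77.3 r 45.5
-113 4 z 77.6 max 81.5 r 45.1
-98 6 z 85.1 max 86.6 r 43.3
-83 6 z 87.1 max 87.3 r 43.5
-68 6 z 89.6 max 92.1 r 42.1
-53 5 z 89.5 max 92.4 r 42.5
-38 25 z 67.4 max 91.5 r 48.1
-23 26 z 85.5 max 105.6 r 44.1
-8 15 z 87.7 max 109.0 r 42.9
7 3 z 85.2 max 85.5 r 41.0
37 9 z 77.4 max 80.6 r 41.6
52 5 z 71.7 max 73.8 r 43.5
67 24 z 66.2 max 71.2 r 49.2
82 12 z 66.1 max 71.0 r 47.1
97 5 z 60.0 max 62.7 r 42.6
112 4 z 59.2 max 62.2 r 40.9
157 3 z 57.4 max 59.0 r 43.1
172 4 z 58.6 max 59.5 r 43.9
t 15.28 pos [595.9 -19.  185.8] jaw yaw -9.97 tooldown [ 2.e-04  0.e+00 -1.e+00] F [-0.66 -0.53 -2.24] T [-0.115  0.285  0.016] grip 14.8 q [-0.14  0.23  0.21  1.55  0.    1.6 ]
```

View pics/s7.png

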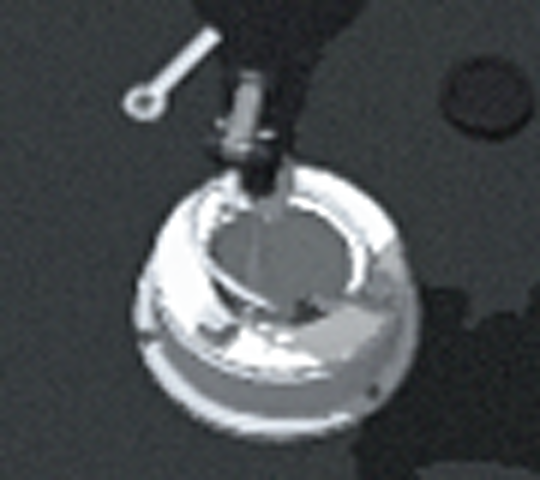

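The ring is tilted right side up and hinges on the left and back lugs with only about 2 N on the hook. I'll pull away from both lugs (towards +x, -y) while lifting slowly.

servo_tool([
  {"x": 0.06, "y": -0.04, "z": 0.05, "wx": 0, "wy": 0, "wz": 0},
  {"x": 0.06, "y": -0.04, "z": 0.05, "wx": 0, "wy": 0, "wz": 0},
  {"x": 0.06, "y": -0.04, "z": 0.05, "wx": 0, "wy": 0, "wz": 0},
])

```text
t: 15.58
position: [0.5977, -0.0202, 0.1871]
tool_rot: [0.455, 0.542, 0.455, -0.541]
wrist_force: [-0.9, 1.3, -1.3]
grip_width: 0.0152
```

servo_tool([
  {"x": 0.06, "y": -0.04, "z": 0.05, "wx": 0, "wy": 0, "wz": 0},
  {"x": 0.06, "y": -0.04, "z": 0.05, "wx": 0, "wy": 0, "wz": 0},
  {"x": 0.06, "y": -0.04, "z": 0.05, "wx": 0, "wy": 0, "wz": 0},
])

```text
t: 15.83
position: [0.6003, -0.0214, 0.1894]
tool_rot: [0.455, 0.542, 0.454, -0.541]
wrist_force: [0.5, 0.2, -1.5]
grip_width: 0.0151
```

servo_tool([
  {"x": 0.06, "y": -0.04, "z": 0.05, "wx": 0, "wy": 0, "wz": 0},
  {"x": 0.06, "y": -0.04, "z": 0.05, "wx": 0, "wy": 0, "wz": 0},
  {"x": 0.06, "y": -0.04, "z": 0.05, "wx": 0, "wy": 0, "wz": 0},
])

```text
t: 16.08
position: [0.6014, -0.0227, 0.1903]
tool_rot: [0.455, 0.542, 0.455, -0.541]
wrist_force: [0.1, 0.8, -1.6]
grip_width: 0.0151
```

```bash
python3 ringh.py; python3 -c "
from h import *
s=st()"
```

```text
-113 7 z 64.0 max 66.8 r 48.7
-98 5 z 71.8 max 75.9 r 49.5
-83 4 z 78.1 max 80.4 r 52.0
-68 7 z 80.1 max 85.1 r 51.5
-53 7 z 86.1 max 92.3 r 53.5
-38 29 z 67.6 max 91.6 r 51.3
-23 25 z 90.9 max 109.8 r 50.1
-8 11 z 93.9 max 103.6 r 48.5
22 4 z 84.5 max 91.0 r 43.8
37 4 z 84.0 max 88.0 r 44.0
52 3 z 77.0 max 81.9 r 43.3
67 24 z 66.3 max 76.9 r 48.5
82 14 z 68.5 max 73.6 r 45.6
97 3 z 68.7 max 76.3 r 36.7
t 16.23 pos [601.4 -22.6 190.2] jaw yaw -9.97 tooldown [ 3.e-04 -0.e+00 -1.e+00] F [-0.49 -0.25  0.2 ] T [ 0.    -0.057 -0.024] grip 15.13 q [-0.15  0.24  0.24  1.56  0.    1.6 ]
```

Both front sides are free now and the back of the ring has slid off its lug onto the sieve area. I'll lift with a slight inward drift so the bottom doesn't snag.

servo_tool([
  {"x": -0.03, "y": 0, "z": 0.1, "wx": 0, "wy": 0, "wz": 0},
  {"x": -0.03, "y": 0, "z": 0.1, "wx": 0, "wy": 0, "wz": 0},
  {"x": -0.03, "y": 0, "z": 0.1, "wx": 0, "wy": 0, "wz": 0},
  {"x": -0.03, "y": 0, "z": 0.1, "wx": 0, "wy": 0, "wz": 0},
  {"x": -0.03, "y": 0, "z": 0.1, "wx": 0, "wy": 0, "wz": 0},
  {"x": -0.03, "y": 0, "z": 0.1, "wx": 0, "wy": 0, "wz": 0},
  {"x": -0.03, "y": 0, "z": 0.1, "wx": 0, "wy": 0, "wz": 0},
  {"x": -0.03, "y": 0, "z": 0.1, "wx": 0, "wy": 0, "wz": 0},
])

```text
t: 16.9
position: [0.5988, -0.0226, 0.1982]
tool_rot: [0.455, 0.542, 0.455, -0.542]
wrist_force: [-0.1, 0.1, -1.0]
grip_width: 0.0147
```

```bash
python3 -c "
from h import *
s=st()
p,d=grab_frame('scene')
cv2.imwrite('pics/s8.png',cv2.resize(p[170:250,305:395],None,fx=6,fy=6,interpolation=cv2.INTER_CUBIC))"
```

```text
t 16.9 pos [598.8 -22.6 198.2] jaw yaw -9.97 tooldown [ 0. -0. -1.] F [-0.1   0.07 -1.01] T [-0.041  0.061 -0.005] grip 14.7 q [-0.15  0.24  0.24  1.58 -0.    1.6 ]
```

View pics/s8.png

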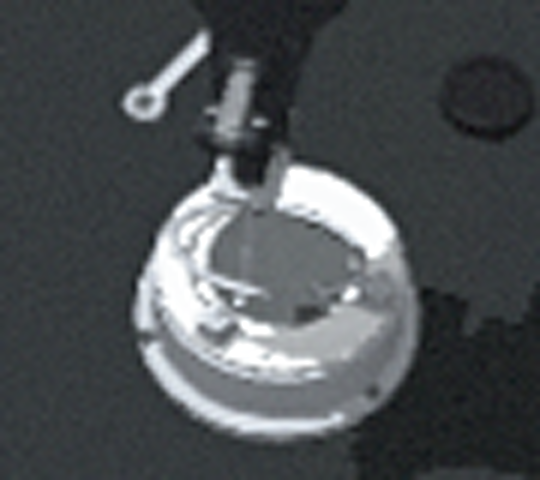

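The ring's end is on the hook at crop (255,290). Going on up.

servo_tool([
  {"x": -0.04, "y": 0, "z": 0.15, "wx": 0, "wy": 0, "wz": 0},
  {"x": -0.04, "y": 0, "z": 0.15, "wx": 0, "wy": 0, "wz": 0},
  {"x": -0.04, "y": 0, "z": 0.15, "wx": 0, "wy": 0, "wz": 0},
  {"x": -0.04, "y": 0, "z": 0.15, "wx": 0, "wy": 0, "wz": 0},
  {"x": -0.04, "y": 0, "z": 0.15, "wx": 0, "wy": 0, "wz": 0},
  {"x": -0.04, "y": 0, "z": 0.15, "wx": 0, "wy": 0, "wz": 0},
  {"x": -0.04, "y": 0, "z": 0.15, "wx": 0, "wy": 0, "wz": 0},
  {"x": -0.04, "y": 0, "z": 0.15, "wx": 0, "wy": 0, "wz": 0},
  {"x": -0.04, "y": 0, "z": 0.15, "wx": 0, "wy": 0, "wz": 0},
  {"x": -0.04, "y": 0, "z": 0.15, "wx": 0, "wy": 0, "wz": 0},
])

```text
t: 17.78
position: [0.5948, -0.0226, 0.2133]
tool_rot: [0.455, 0.542, 0.455, -0.542]
wrist_force: [0.2, -0.5, -0.6]
grip_width: 0.0151
```

```bash
python3 -c "
from h import *
s=st()
p,d=grab_frame('scene')
cv2.imwrite('pics/s9.png',cv2.resize(p[170:250,305:395],None,fx=6,fy=6,interpolation=cv2.INTER_CUBIC))"
```

```text
t 17.78 pos [594.8 -22.6 213.3] jaw yaw -9.97 tooldown [ 1.e-04 -0.e+00 -1.e+00] F [ 0.15 -0.48 -0.62] T [ 0.045  0.059 -0.026] grip 15.06 q [-0.15  0.23  0.27  1.61  0.    1.59]
```

View pics/s9.png

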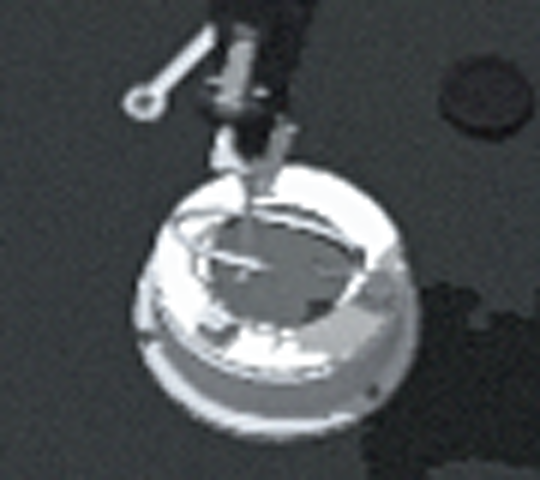

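The ring hangs on the hook, with its end bend visible at (268,265). Lifting clear.

servo_tool([
  {"x": -0.03, "y": 0, "z": 0.25, "wx": 0, "wy": 0, "wz": 0},
  {"x": -0.03, "y": 0, "z": 0.25, "wx": 0, "wy": 0, "wz": 0},
  {"x": -0.03, "y": 0, "z": 0.25, "wx": 0, "wy": 0, "wz": 0},
  {"x": -0.03, "y": 0, "z": 0.25, "wx": 0, "wy": 0, "wz": 0},
  {"x": -0.03, "y": 0, "z": 0.25, "wx": 0, "wy": 0, "wz": 0},
  {"x": -0.03, "y": 0, "z": 0.25, "wx": 0, "wy": 0, "wz": 0},
  {"x": -0.03, "y": 0, "z": 0.25, "wx": 0, "wy": 0, "wz": 0},
  {"x": -0.03, "y": 0, "z": 0.25, "wx": 0, "wy": 0, "wz": 0},
  {"x": -0.03, "y": 0, "z": 0.25, "wx": 0, "wy": 0, "wz": 0},
  {"x": -0.03, "y": 0, "z": 0.25, "wx": 0, "wy": 0, "wz": 0},
])

```text
t: 18.67
position: [0.5918, -0.0226, 0.2384]
tool_rot: [0.455, 0.542, 0.455, -0.542]
wrist_force: [-0.3, 0.5, -0.7]
grip_width: 0.0145
```

```bash
python3 -c "
from h import *
s=st()
p,d=grab_frame('scene')
cv2.imwrite('pics/s10.png',cv2.resize(p[160:250,305:395],None,fx=6,fy=6,interpolation=cv2.INTER_CUBIC))"
```

```text
t 18.67 pos [591.8 -22.6 238.4] jaw yaw -9.97 tooldown [ 1.e-04 -0.e+00 -1.e+00] F [-0.26  0.51 -0.67] T [-0.004  0.04  -0.037] grip 14.52 q [-0.15  0.23  0.31  1.66 -0.    1.59]
```

View pics/s10.png

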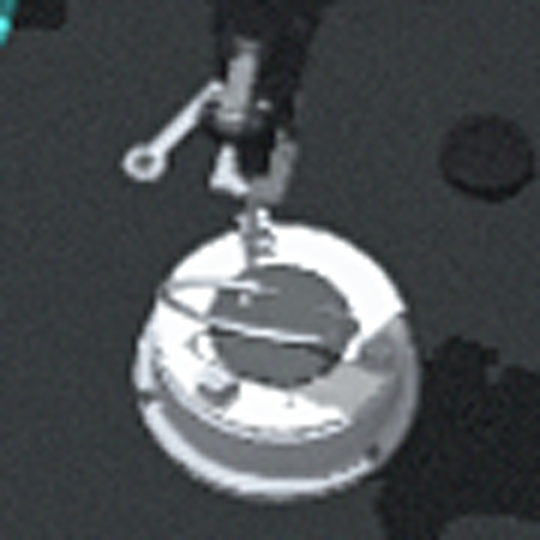

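servo_tool([
  {"x": 0, "y": 0, "z": 0.3, "wx": 0, "wy": 0, "wz": 0},
  {"x": 0, "y": 0, "z": 0.3, "wx": 0, "wy": 0, "wz": 0},
  {"x": 0, "y": 0, "z": 0.3, "wx": 0, "wy": 0, "wz": 0},
  {"x": 0, "y": 0, "z": 0.3, "wx": 0, "wy": 0, "wz": 0},
  {"x": 0, "y": 0, "z": 0.3, "wx": 0, "wy": 0, "wz": 0},
  {"x": 0, "y": 0, "z": 0.3, "wx": 0, "wy": 0, "wz": 0},
  {"x": 0, "y": 0, "z": 0.3, "wx": 0, "wy": 0, "wz": 0},
  {"x": 0, "y": 0, "z": 0.3, "wx": 0, "wy": 0, "wz": 0},
  {"x": 0, "y": 0, "z": 0.3, "wx": 0, "wy": 0, "wz": 0},
  {"x": 0, "y": 0, "z": 0.3, "wx": 0, "wy": 0, "wz": 0},
  {"x": 0, "y": 0, "z": 0.3, "wx": 0, "wy": 0, "wz": 0},
  {"x": 0, "y": 0, "z": 0.3, "wx": 0, "wy": 0, "wz": 0},
  {"x": 0, "y": 0, "z": 0.3, "wx": 0, "wy": 0, "wz": 0},
  {"x": 0, "y": 0, "z": 0, "wx": 0, "wy": 0, "wz": 0},
  {"x": 0, "y": 0, "z": 0, "wx": 0, "wy": 0, "wz": 0},
])

```text
t: 19.97
position: [0.592, -0.0226, 0.2774]
tool_rot: [0.455, 0.542, 0.455, -0.541]
wrist_force: [0.2, 0.5, -0.8]
grip_width: 0.0149
```

```bash
python3 -c "
from h import *
s=st()
p,d=grab_frame('scene');q,e=grab_frame('top')
cv2.imwrite('pics/s11.png',np.hstack([cv2.resize(p[150:250,305:395],None,fx=4.4,fy=4.4,interpolation=cv2.INTER_CUBIC),cv2.resize(q[150:250,255:345],None,fx=4.4,fy=4.4,interpolation=cv2.INTER_CUBIC)]))"
```

```text
t 19.97 pos [592.  -22.6 277.4] jaw yaw -9.97 tooldown [ 5.e-04 -1.e-04 -1.e+00] F [ 0.22  0.46 -0.84] T [-0.015  0.    -0.022] grip 14.91 q [-0.15  0.25  0.41  1.74  0.    1.59]
```

View pics/s11.png

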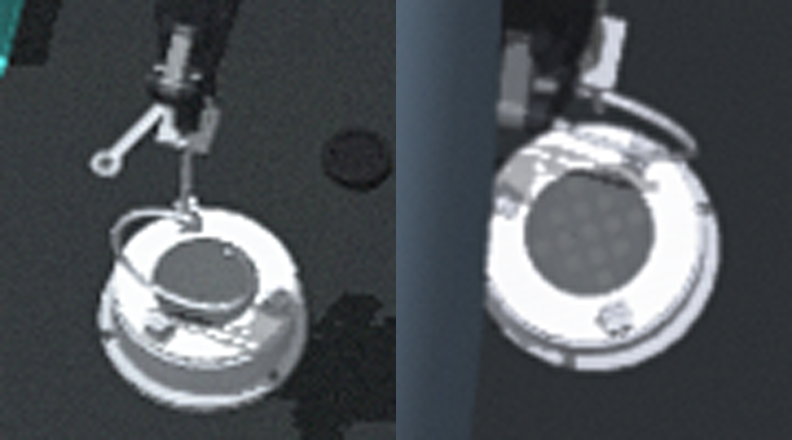

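The ring hangs freely from the hook: hook at scene crop (185,210), ring below it and clear of the holder. Carrying it smoothly to the tray.

servo_tool([
  {"x": -0.1, "y": 0.2, "z": 0, "wx": 0, "wy": 0, "wz": 0},
  {"x": -0.2, "y": 0.4, "z": 0, "wx": 0, "wy": 0, "wz": 0},
  {"x": -0.3, "y": 0.6, "z": 0, "wx": 0, "wy": 0, "wz": 0},
  {"x": -0.4, "y": 0.8, "z": 0, "wx": 0, "wy": 0, "wz": 0},
  {"x": -0.5, "y": 1.0, "z": 0, "wx": 0, "wy": 0, "wz": 0},
  {"x": -0.55, "y": 1.1, "z": 0, "wx": 0, "wy": 0, "wz": 0},
  {"x": -0.6, "y": 1.2, "z": 0, "wx": 0, "wy": 0, "wz": 0},
  {"x": -0.6, "y": 1.2, "z": 0, "wx": 0, "wy": 0, "wz": 0},
  {"x": -0.6, "y": 1.2, "z": 0, "wx": 0, "wy": 0, "wz": 0},
  {"x": -0.6, "y": 1.2, "z": 0, "wx": 0, "wy": 0, "wz": 0},
  {"x": -0.6, "y": 1.2, "z": 0, "wx": 0, "wy": 0, "wz": 0},
  {"x": -0.6, "y": 1.2, "z": 0, "wx": 0, "wy": 0, "wz": 0},
  {"x": -0.6, "y": 1.2, "z": 0, "wx": 0, "wy": 0, "wz": 0},
  {"x": -0.6, "y": 1.2, "z": 0, "wx": 0, "wy": 0, "wz": 0},
  {"x": -0.6, "y": 1.2, "z": 0, "wx": 0, "wy": 0, "wz": 0},
  {"x": -0.6, "y": 1.2, "z": 0, "wx": 0, "wy": 0, "wz": 0},
  {"x": -0.6, "y": 1.2, "z": 0, "wx": 0, "wy": 0, "wz": 0},
  {"x": -0.6, "y": 1.2, "z": 0, "wx": 0, "wy": 0, "wz": 0},
  {"x": -0.6, "y": 1.2, "z": 0, "wx": 0, "wy": 0, "wz": 0},
  {"x": -0.6, "y": 1.2, "z": 0, "wx": 0, "wy": 0, "wz": 0},
])

```text
t: 21.73
position: [0.4867, 0.1876, 0.2771]
tool_rot: [0.455, 0.542, 0.455, -0.542]
wrist_force: [-0.2, 0.4, -0.5]
grip_width: 0.0151
```

servo_tool([
  {"x": -0.6, "y": 1.2, "z": 0, "wx": 0, "wy": 0, "wz": 0},
  {"x": -0.6, "y": 1.2, "z": 0, "wx": 0, "wy": 0, "wz": 0},
  {"x": -0.6, "y": 1.2, "z": 0, "wx": 0, "wy": 0, "wz": 0},
  {"x": -0.6, "y": 1.2, "z": 0, "wx": 0, "wy": 0, "wz": 0},
  {"x": -0.6, "y": 1.2, "z": 0, "wx": 0, "wy": 0, "wz": 0},
  {"x": -0.5, "y": 1.0, "z": 0, "wx": 0, "wy": 0, "wz": 0},
  {"x": -0.4, "y": 0.8, "z": 0, "wx": 0, "wy": 0, "wz": 0},
  {"x": -0.3, "y": 0.6, "z": 0, "wx": 0, "wy": 0, "wz": 0},
  {"x": -0.2, "y": 0.4, "z": 0, "wx": 0, "wy": 0, "wz": 0},
  {"x": -0.1, "y": 0.3, "z": 0, "wx": 0, "wy": 0, "wz": 0},
  {"x": 0, "y": 0, "z": 0, "wx": 0, "wy": 0, "wz": 0},
  {"x": 0, "y": 0, "z": 0, "wx": 0, "wy": 0, "wz": 0},
  {"x": 0, "y": 0, "z": 0, "wx": 0, "wy": 0, "wz": 0},
])

```text
t: 22.82
position: [0.4426, 0.277, 0.2771]
tool_rot: [-0.455, -0.542, -0.454, 0.542]
wrist_force: [0.3, -0.6, -1.6]
grip_width: 0.0148
```

Run:
```python
from h import *
s=st()
p,d=grab_frame('scene');q,e=grab_frame('top');np.savez('s12.npz',p=p,d=d,q=q,e=e)
cs=camera_model('scene');u,v=map(int,proj(cs,s['position']-[0,0,.1]));print(u,v)
ct=camera_model('top');a,b=map(int,proj(ct,s['position']-[0,0,.1]));print(a,b)
cv2.imwrite('pics/s12.png',np.hstack([cv2.resize(p[v-60:v+60,u-50:u+50],None,fx=4,fy=4,interpolation=cv2.INTER_CUBIC),cv2.resize(q[max(b-60,0):max(b-60,0)+120,max(a-50,0):max(a-50,0)+100],None,fx=4,fy=4,interpolation=cv2.INTER_CUBIC)]))
P=cloud(cs,d)+[0,0,.0019]
m=np.zeros((400,640),bool);m[v-60:v+60,u-50:u+50]=1
k=m&(P[...,2]>.07)&(P[...,2]<.172)&(np.abs(P[...,0]-s['position'][0])<.12)&(np.abs(P[...,1]-s['position'][1])<.12)
A=P[k];print(len(A)); c=A.mean(0);U,S,V=np.linalg.svd(A-c);print(c,S,V[2])
print(A[A[:,2].argsort()][::4].round(3))
```

```text
t 22.82 pos [442.6 277.  277.1] jaw yaw -10.01 tooldown [ 1.e-04 -3.e-04 -1.e+00] F [ 0.26 -0.58 -1.61] T [ 0.046 -0.026  0.003] grip 14.83 q [ 0.43  0.06  0.2   1.71 -0.    2.18]
460 162
145 245
119
[0.44952187 0.27268796 0.12368635] [0.36705888 0.31494699 0.02569093] [ 0.958394   -0.28544648 -0.00112115]
[[0.447 0.264 0.085]
 [0.454 0.292 0.087]
 [0.441 0.255 0.089]
 [0.444 0.261 0.089]
 [0.451 0.266 0.09 ]
 [0.454 0.283 0.091]
 [0.452 0.274 0.092]
 [0.458 0.294 0.093]
 [0.441 0.242 0.098]
 [0.459 0.304 0.1  ]
 [0.441 0.241 0.103]
 [0.457 0.309 0.103]
 [0.437 0.235 0.105]
 [0.438 0.234 0.112]
 [0.458 0.314 0.115]
 [0.435 0.232 0.121]
 [0.46  0.317 0.127]
 [0.462 0.318 0.134]
 [0.463 0.315 0.136]
 [0.434 0.229 0.138]
 [0.435 0.234 0.144]
 [0.438 0.236 0.149]
 [0.462 0.314 0.152]
 [0.461 0.314 0.155]
 [0.438 0.234 0.157]
 [0.439 0.242 0.159]
 [0.461 0.301 0.162]
 [0.459 0.306 0.166]
 [0.438 0.249 0.168]
 [0.443 0.259 0.17 ]]
```

View pics/s12.png

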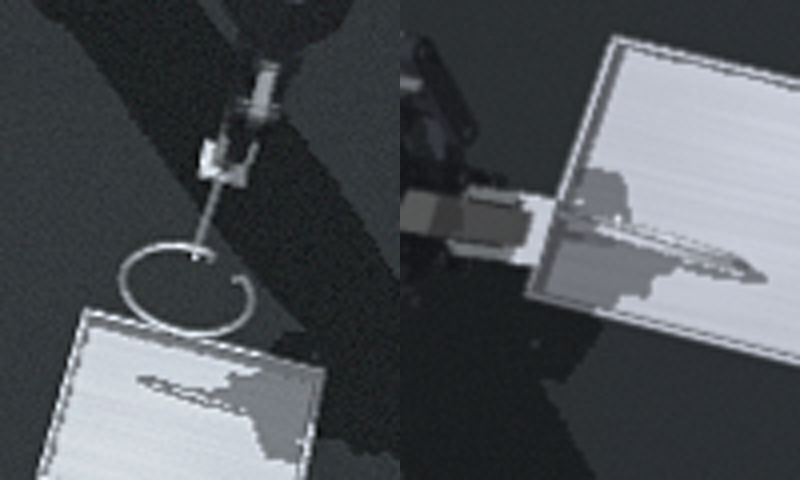

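The ring hangs cleanly in a vertical plane with its normal at about -17° yaw, nearly along the tray's x. I'll shift over the spot, lower until the ring's bottom is just above the floor, then lay it down forward.

servo_tool([
  {"x": -0.1, "y": 0.2, "z": 0, "wx": 0, "wy": 0, "wz": 0},
  {"x": -0.2, "y": 0.5, "z": 0, "wx": 0, "wy": 0, "wz": 0},
  {"x": -0.3, "y": 0.6, "z": 0, "wx": 0, "wy": 0, "wz": 0},
  {"x": -0.3, "y": 0.6, "z": -0.2, "wx": 0, "wy": 0, "wz": 0},
  {"x": -0.3, "y": 0.6, "z": -0.4, "wx": 0, "wy": 0, "wz": 0},
  {"x": -0.1, "y": 0.4, "z": -0.5, "wx": 0, "wy": 0, "wz": 0},
  {"x": -0.1, "y": 0.1, "z": -0.6, "wx": 0, "wy": 0, "wz": 0},
  {"x": 0, "y": 0, "z": -0.6, "wx": 0, "wy": 0, "wz": 0},
  {"x": 0, "y": 0, "z": -0.6, "wx": 0, "wy": 0, "wz": 0},
  {"x": 0, "y": 0, "z": -0.6, "wx": 0, "wy": 0, "wz": 0},
  {"x": 0, "y": 0, "z": -0.6, "wx": 0, "wy": 0, "wz": 0},
  {"x": 0, "y": 0, "z": -0.6, "wx": 0, "wy": 0, "wz": 0},
  {"x": 0, "y": 0, "z": -0.6, "wx": 0, "wy": 0, "wz": 0},
  {"x": 0, "y": 0, "z": -0.6, "wx": 0, "wy": 0, "wz": 0},
  {"x": 0, "y": 0, "z": -0.5, "wx": 0, "wy": 0, "wz": 0},
  {"x": 0, "y": 0, "z": -0.4, "wx": 0, "wy": 0, "wz": 0},
  {"x": 0, "y": 0, "z": -0.3, "wx": 0, "wy": 0, "wz": 0},
  {"x": 0, "y": 0, "z": 0, "wx": 0, "wy": 0, "wz": 0},
  {"x": 0, "y": 0, "z": 0, "wx": 0, "wy": 0, "wz": 0},
  {"x": 0, "y": 0, "z": 0, "wx": 0, "wy": 0, "wz": 0},
])

```text
t: 24.58
position: [0.4285, 0.3075, 0.2065]
tool_rot: [0.455, 0.542, 0.455, -0.541]
wrist_force: [-0.4, -0.4, -1.9]
grip_width: 0.0148
```

```bash
cat > ringv.py <<'E'
from h import *
import sys
s=st()
p,d=grab_frame('scene');q,e=grab_frame('top')
cs=camera_model('scene');ct=camera_model('top')
a=p[160:280,400:520];b=q[170:290,115:235]
cv2.imwrite('pics/%s.png'%sys.argv[1],np.hstack([cv2.resize(i,None,fx=3.3,fy=3.3,interpolation=cv2.INTER_CUBIC) for i in(a,b)]))
P=cloud(cs,d)+[-.004,0,.0019]
x=s['position']
k=(P[...,2]>.006)&(P[...,2]<x[2]-.108)&(np.hypot(P[...,0]-x[0],P[...,1]-x[1])<.11)
ex=np.array([.975,-.2215]);ey=np.array([.2215,.975]);D=P[...,:2]-[.481,.2915]
k&=(abs(D@ex)<.072)&(abs(D@ey)<.082)
A=P[k]
if len(A)>10:
    c=A.mean(0);U,S,V=np.linalg.svd(A-c);print(len(A),c.round(4),S.round(3),V[2].round(3)); print('lowest',np.percentile(A[:,2],1),'hi',A[:,2].max())
print('tcp in tray',((x[:2]-[.481,.2915])@ex*1000).round(1),((x[:2]-[.481,.2915])@ey*1000).round(1))
E
python3 ringv.py s13
```

```text
t 24.58 pos [428.5 307.5 206.5] jaw yaw -9.97 tooldown [ 6.e-04  3.e-04 -1.e+00] F [-0.35 -0.37 -1.94] T [0.045 0.041 0.002] grip 14.82 q [0.5  0.05 0.05 1.57 0.   2.24]
471 [0.4625 0.2966 0.0168] [0.916 0.781 0.415] [-0.322  0.089 -0.942]
lowest 0.00603458601012664 hi 0.09675903285980764
tcp in tray -54.7 4.0
```

View pics/s13.png

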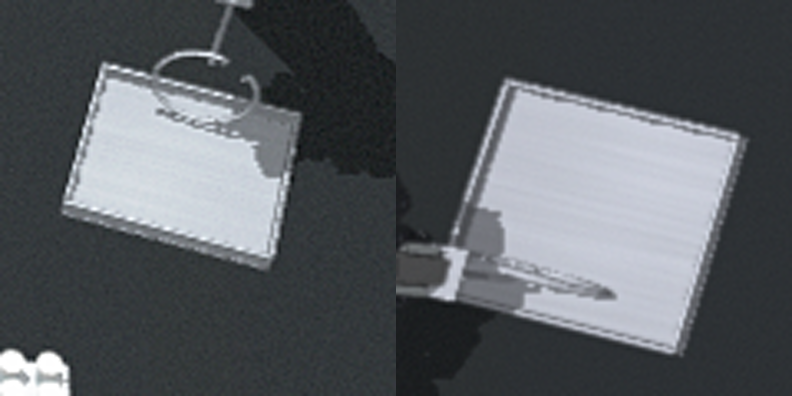

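The ring's bottom is about 10 mm above the tray floor. Starting the lay-down, forward and down.

servo_tool([
  {"x": 0.1, "y": -0.02, "z": -0.3, "wx": 0, "wy": 0, "wz": 0},
  {"x": 0.2, "y": -0.05, "z": -0.3, "wx": 0, "wy": 0, "wz": 0},
  {"x": 0.3, "y": -0.07, "z": -0.3, "wx": 0, "wy": 0, "wz": 0},
  {"x": 0.35, "y": -0.08, "z": -0.3, "wx": 0, "wy": 0, "wz": 0},
  {"x": 0.4, "y": -0.1, "z": -0.1, "wx": 0, "wy": 0, "wz": 0},
  {"x": 0.4, "y": -0.1, "z": -0.1, "wx": 0, "wy": 0, "wz": 0},
  {"x": 0.4, "y": -0.1, "z": -0.1, "wx": 0, "wy": 0, "wz": 0},
  {"x": 0.4, "y": -0.1, "z": -0.15, "wx": 0, "wy": 0, "wz": 0},
  {"x": 0.4, "y": -0.1, "z": -0.15, "wx": 0, "wy": 0, "wz": 0},
  {"x": 0.4, "y": -0.1, "z": -0.2, "wx": 0, "wy": 0, "wz": 0},
])

```text
t: 25.52
position: [0.4624, 0.2991, 0.1861]
tool_rot: [0.455, 0.542, 0.455, -0.541]
wrist_force: [-0.1, -0.7, -0.0]
grip_width: 0.0153
```

```bash
python3 ringv.py s14
```

```text
t 25.52 pos [462.4 299.1 186.1] jaw yaw -9.98 tooldown [ 4.e-04  2.e-04 -1.e+00] F [-0.05 -0.65 -0.05] T [-0.004  0.019  0.022] grip 15.33 q [ 0.45  0.11  0.07  1.54 -0.    2.2 ]
558 [0.4836 0.2916 0.008 ] [1.091 0.903 0.041] [-0.002  0.001  1.   ]
lowest 0.006054507477567896 hi 0.014900710016587444
tcp in tray -19.8 3.3
```

View pics/s14.png

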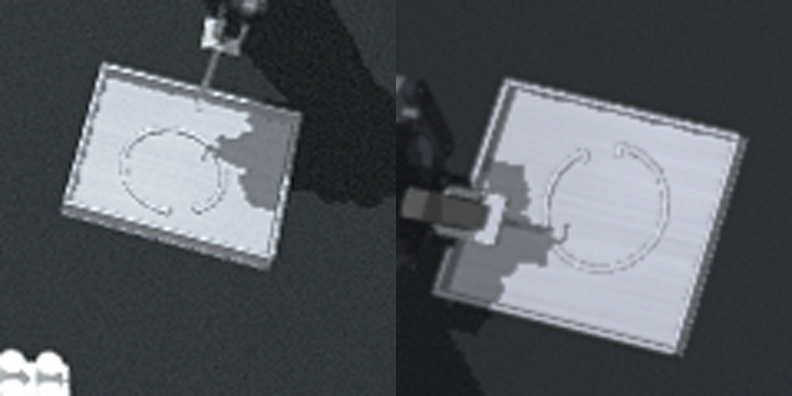

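Both views show the ring already lying flat in the tray (top crop centre about 608,210). It slipped off the hook during the tip-over. I'll confirm its pose, then lift the pick away.

servo_tool([
  {"x": 0, "y": 0, "z": 0.6, "wx": 0, "wy": 0, "wz": 0},
  {"x": 0, "y": 0, "z": 1.2, "wx": 0, "wy": 0, "wz": 0},
  {"x": 0, "y": 0, "z": 1.5, "wx": 0, "wy": 0, "wz": 0},
  {"x": 0, "y": 0, "z": 1.5, "wx": 0, "wy": 0, "wz": 0},
  {"x": 0, "y": -0.6, "z": 0.8, "wx": 0, "wy": 0, "wz": 0},
  {"x": 0, "y": -1.2, "z": 0.2, "wx": 0, "wy": 0, "wz": 0},
  {"x": 0, "y": -1.8, "z": 0, "wx": 0, "wy": 0, "wz": 0},
  {"x": 0, "y": -2.4, "z": 0, "wx": 0, "wy": 0, "wz": 0},
  {"x": 0, "y": -3, "z": 0, "wx": 0, "wy": 0, "wz": 0},
  {"x": 0, "y": -3, "z": 0, "wx": 0, "wy": 0, "wz": 0},
  {"x": 0, "y": -3, "z": 0, "wx": 0, "wy": 0, "wz": -0.02},
  {"x": 0.1, "y": -3, "z": 0, "wx": 0, "wy": 0, "wz": -0.02},
  {"x": 0.1, "y": -3, "z": 0, "wx": 0, "wy": 0, "wz": -0.02},
  {"x": 0.1, "y": -3, "z": 0, "wx": 0, "wy": 0, "wz": -0.02},
  {"x": 0.1, "y": -3, "z": 0, "wx": 0, "wy": 0, "wz": -0.02},
  {"x": 0.1, "y": -3, "z": 0, "wx": 0, "wy": 0, "wz": 0},
  {"x": 0.1, "y": -3, "z": 0, "wx": 0, "wy": 0, "wz": 0},
  {"x": 0.1, "y": -2, "z": 0, "wx": 0, "wy": 0, "wz": 0},
  {"x": 0, "y": 0, "z": 0, "wx": 0, "wy": 0, "wz": 0},
  {"x": 0, "y": 0, "z": 0, "wx": 0, "wy": 0, "wz": 0},
])

```text
t: 27.28
position: [0.468, -0.0521, 0.2438]
tool_rot: [-0.426, -0.564, -0.426, 0.564]
wrist_force: [0.1, 0.1, -1.0]
grip_width: 0.0154
```

Run:
```python
from h import *
from scipy.optimize import least_squares
s=st()
ct=camera_model('top')
q=grab_frame('top')[0];p=grab_frame('scene')[0]
d=np.median([grab_frame('top')[1] for _ in range(2)],0)
P=cloud(ct,d)+[0,0,.0013]
ex=np.array([.975,-.2215]);ey=np.array([.2215,.975]);D=P[...,:2]-[.481,.2915]
m=(abs(D@ex)<.07)&(abs(D@ey)<.08)
print('floor',np.median(P[m][:,2]))
k=m&(P[...,2]>np.median(P[m][:,2])+.0025); A=P[k]
f=lambda c:np.hypot(A[:,0]-c[0],A[:,1]-c[1])-.045
r=least_squares(f,A[:,:2].mean(0),loss='soft_l1',f_scale=.002).x
g=abs(np.hypot(A[:,0]-r[0],A[:,1]-r[1])-.045)<.006;B=A[g]
co=np.linalg.lstsq(np.c_[B[:,:2]-r,np.ones(len(B))],B[:,2],rcond=None)[0]
e=r-[.481,.2915];print('ring in tray',e@ex,e@ey,'tilt',co,len(B))
cv2.imwrite('pics/s15.png',np.hstack([cv2.resize(q[170:290,115:235],None,fx=3.3,fy=3.3,interpolation=cv2.INTER_CUBIC),cv2.resize(p[90:210,270:390],None,fx=3.3,fy=3.3,interpolation=cv2.INTER_CUBIC)]))
```

```text
t 27.28 pos [468.  -52.1 243.8] jaw yaw -15.88 tooldown [-9.e-04  4.e-04 -1.e+00] F [ 0.14  0.09 -1.02] T [-0.022 -0.019 -0.015] grip 15.37 q [-0.25 -0.09 -0.01  1.65  0.    1.59]
floor 0.004253192501801628
ring in tray 0.0026516266488934843 -0.006570812181550591 tilt [ 1.87849719 -5.2551756   0.26578312] 52
```

View pics/s15.png

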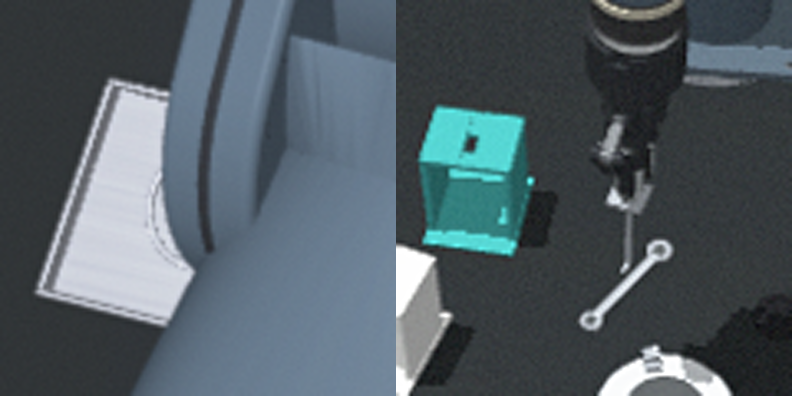

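The arm blocks the top view of the tray for now, so I'll recheck the ring later. The pick is still straight in the grip. Moving to above the stand.

servo_tool([
  {"x": 0, "y": -1.2, "z": 0, "wx": 0, "wy": 0, "wz": 0},
  {"x": 0.1, "y": -2.4, "z": 0, "wx": 0, "wy": 0, "wz": 0},
  {"x": 0.1, "y": -3, "z": 0, "wx": 0, "wy": 0, "wz": 0},
  {"x": 0.1, "y": -3, "z": 0, "wx": 0, "wy": 0, "wz": 0},
  {"x": 0.1, "y": -3, "z": 0, "wx": 0, "wy": 0, "wz": 0},
  {"x": 0.1, "y": -3, "z": 0, "wx": 0, "wy": 0, "wz": 0},
  {"x": 0.1, "y": -3, "z": 0, "wx": 0, "wy": 0, "wz": 0},
  {"x": 0, "y": -2.4, "z": 0, "wx": 0, "wy": 0, "wz": 0},
  {"x": 0, "y": -1.2, "z": 0, "wx": 0, "wy": 0, "wz": 0},
  {"x": 0, "y": -0.4, "z": 0, "wx": 0, "wy": 0, "wz": 0},
  {"x": 0, "y": 0, "z": 0, "wx": 0, "wy": 0, "wz": 0},
  {"x": 0, "y": 0, "z": 0, "wx": 0, "wy": 0, "wz": 0},
  {"x": 0, "y": 0, "z": 0, "wx": 0, "wy": 0, "wz": 0},
])

```text
t: 28.57
position: [0.475, -0.2754, 0.2444]
tool_rot: [0.427, 0.563, 0.428, -0.563]
wrist_force: [0.6, -0.1, -0.8]
grip_width: 0.0154
```

Run:
```python
from h import *
s=st()
p=grab_frame('scene')[0]
p2=np.load('s2.npz')['p']
cv2.imwrite('pics/s16.png',np.hstack([cv2.resize(i[105:215,215:305],None,fx=4.4,fy=4.4,interpolation=cv2.INTER_CUBIC) for i in(p2,p)]))
```

```text
t 28.57 pos [ 475.  -275.4  244.4] jaw yaw -15.6 tooldown [ 2.e-04  5.e-04 -1.e+00] F [ 0.6  -0.13 -0.84] T [ 0.011  0.02  -0.053] grip 15.38 q [-0.65  0.12  0.2   1.65  0.    1.2 ]
```

View pics/s16.png

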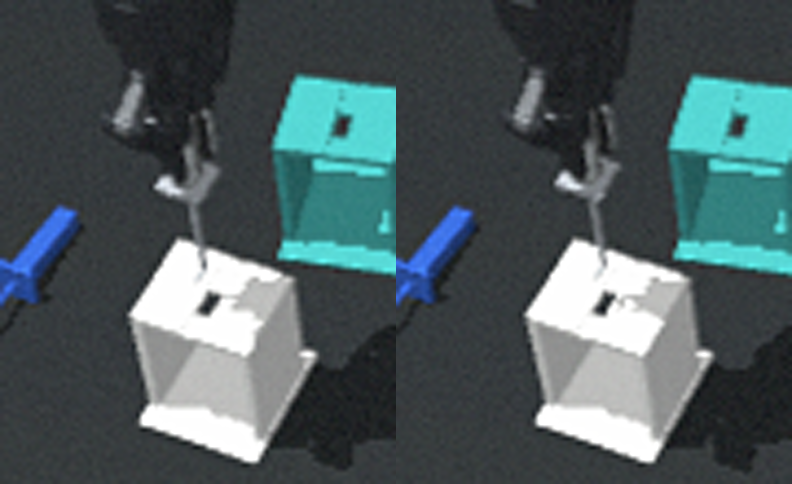

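The pick hangs the same way in the grip as just after pick-up (left and right crops match). Correcting the last 3 mm and starting the descent.

servo_tool([
  {"x": -0.07, "y": -0.28, "z": 0, "wx": 0, "wy": 0, "wz": 0},
  {"x": 0, "y": 0, "z": 0, "wx": 0, "wy": 0, "wz": 0},
  {"x": 0, "y": 0, "z": -0.5, "wx": 0, "wy": 0, "wz": 0},
  {"x": 0, "y": 0, "z": -0.8, "wx": 0, "wy": 0, "wz": 0},
  {"x": 0, "y": 0, "z": -0.8, "wx": 0, "wy": 0, "wz": 0},
  {"x": 0, "y": 0, "z": -0.3, "wx": 0, "wy": 0, "wz": 0},
  {"x": 0, "y": 0, "z": 0, "wx": 0, "wy": 0, "wz": 0},
  {"x": 0, "y": 0, "z": 0, "wx": 0, "wy": 0, "wz": 0},
])

```text
t: 29.28
position: [0.4737, -0.2794, 0.2193]
tool_rot: [-0.427, -0.563, -0.428, 0.564]
wrist_force: [1.1, -1.0, 0.2]
grip_width: 0.0153
```

Run:
```python
from h import *
s=st()
p=grab_frame('scene')[0]
cv2.imwrite('pics/s17.png',cv2.resize(p[130:220,230:310],None,fx=6.5,fy=6.5,interpolation=cv2.INTER_CUBIC))
```

```text
t 29.28 pos [ 473.7 -279.4  219.3] jaw yaw -15.7 tooldown [-1.2e-03  9.0e-04 -1.0e+00] F [ 1.14 -0.98  0.16] T [ 0.018 -0.004 -0.032] grip 15.34 q [-0.65  0.11  0.14  1.6  -0.    1.19]
```

View pics/s17.png

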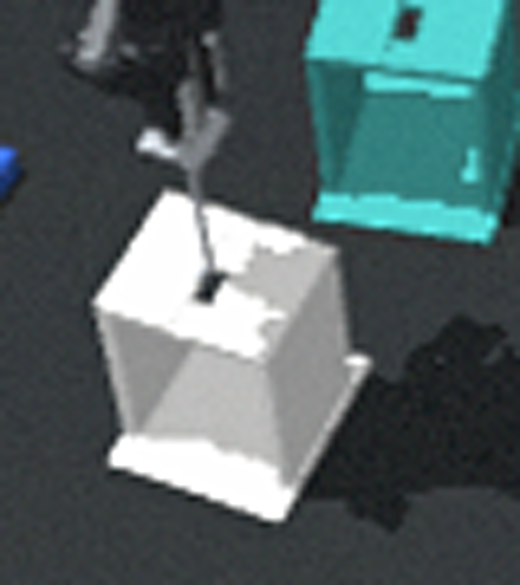

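The foot is centred right over the slot (crop 210,285). Entering.

servo_tool([
  {"x": 0, "y": 0.05, "z": -0.3, "wx": 0, "wy": 0, "wz": 0},
  {"x": 0, "y": 0.03, "z": -0.3, "wx": 0, "wy": 0, "wz": 0},
  {"x": 0, "y": 0, "z": -0.3, "wx": 0, "wy": 0, "wz": 0},
  {"x": 0, "y": 0, "z": -0.3, "wx": 0, "wy": 0, "wz": 0},
])

```text
t: 29.67
position: [0.4742, -0.2788, 0.2079]
tool_rot: [0.427, 0.564, 0.427, -0.564]
wrist_force: [-0.1, -0.2, -0.5]
grip_width: 0.0151
```

servo_tool([
  {"x": 0, "y": 0, "z": -0.3, "wx": 0, "wy": 0, "wz": 0},
  {"x": 0, "y": 0, "z": -0.3, "wx": 0, "wy": 0, "wz": 0},
  {"x": 0, "y": 0, "z": -0.3, "wx": 0, "wy": 0, "wz": 0},
])

```text
t: 29.92
position: [0.4741, -0.2788, 0.1987]
tool_rot: [-0.427, -0.564, -0.427, 0.564]
wrist_force: [-0.1, -0.9, -1.7]
grip_width: 0.0147
```

servo_tool([
  {"x": 0, "y": 0, "z": -0.5, "wx": 0, "wy": 0, "wz": 0},
  {"x": 0, "y": 0, "z": -0.7, "wx": 0, "wy": 0, "wz": 0},
  {"x": 0, "y": 0, "z": -0.8, "wx": 0, "wy": 0, "wz": 0},
  {"x": 0, "y": 0, "z": -0.8, "wx": 0, "wy": 0, "wz": 0},
  {"x": 0, "y": 0, "z": -0.8, "wx": 0, "wy": 0, "wz": 0},
  {"x": 0, "y": 0, "z": -0.8, "wx": 0, "wy": 0, "wz": 0},
  {"x": 0, "y": 0, "z": -0.8, "wx": 0, "wy": 0, "wz": 0},
  {"x": 0, "y": 0, "z": -0.6, "wx": 0, "wy": 0, "wz": 0},
  {"x": 0, "y": 0, "z": -0.5, "wx": 0, "wy": 0, "wz": 0},
  {"x": 0, "y": 0, "z": -0.3, "wx": 0, "wy": 0, "wz": 0},
  {"x": 0, "y": 0, "z": 0, "wx": 0, "wy": 0, "wz": 0},
  {"x": 0, "y": 0, "z": 0, "wx": 0, "wy": 0, "wz": 0},
])

```text
t: 30.92
position: [0.4742, -0.2788, 0.1332]
tool_rot: [0.427, 0.564, 0.427, -0.564]
wrist_force: [0.2, -0.7, -1.0]
grip_width: 0.0151
```

servo_tool([
  {"x": 0, "y": 0, "z": -0.1, "wx": 0, "wy": 0, "wz": 0},
  {"x": 0, "y": 0, "z": -0.1, "wx": 0, "wy": 0, "wz": 0},
  {"x": 0, "y": 0, "z": -0.1, "wx": 0, "wy": 0, "wz": 0},
  {"x": 0, "y": 0, "z": 0, "wx": 0, "wy": 0, "wz": 0},
])

```text
t: 31.25
position: [0.4742, -0.2788, 0.1301]
tool_rot: [0.427, 0.564, 0.427, -0.564]
wrist_force: [0.1, -0.1, -0.8]
grip_width: 0.0149
```

servo_tool([
  {"x": 0, "y": 0, "z": -0.1, "wx": 0, "wy": 0, "wz": 0},
  {"x": 0, "y": 0, "z": -0.1, "wx": 0, "wy": 0, "wz": 0},
  {"x": 0, "y": 0, "z": -0.1, "wx": 0, "wy": 0, "wz": 0},
  {"x": 0, "y": 0, "z": 0, "wx": 0, "wy": 0, "wz": 0},
])

```text
t: 31.58
position: [0.474, -0.2787, 0.1268]
tool_rot: [-0.427, -0.564, -0.427, 0.564]
wrist_force: [-0.2, 0.4, -1.3]
grip_width: 0.0152
```

servo_tool([
  {"x": 0, "y": 0, "z": -0.05, "wx": 0, "wy": 0, "wz": 0},
  {"x": 0, "y": 0, "z": -0.05, "wx": 0, "wy": 0, "wz": 0},
  {"x": 0, "y": 0, "z": 0, "wx": 0, "wy": 0, "wz": 0},
])

```text
t: 31.83
position: [0.4742, -0.2788, 0.1263]
tool_rot: [0.427, 0.564, 0.427, -0.564]
wrist_force: [-0.4, -0.3, -0.2]
grip_width: 0.0148
```

The collar has reached the plate at the original height. Releasing and retracting straight up.

servo_tool([
  {"x": 0, "y": 0, "z": -0.03, "wx": 0, "wy": 0, "wz": 0},
  {"x": 0, "y": 0, "z": 0, "wx": 0, "wy": 0, "wz": 0},
  {"x": 0, "y": 0, "z": 0, "wx": 0, "wy": 0, "wz": 0},
  {"x": 0, "y": 0, "z": 0, "wx": 0, "wy": 0, "wz": 0},
  {"x": 0, "y": 0, "z": 0, "wx": 0, "wy": 0, "wz": 0},
  {"x": 0, "y": 0, "z": 0, "wx": 0, "wy": 0, "wz": 0},
], gripper=8.5, squeeze=20)

```text
t: 32.33
position: [0.4742, -0.2788, 0.1259]
tool_rot: [0.427, 0.564, 0.427, -0.564]
wrist_force: [-0.1, 0.0, 0.1]
grip_width: 0.0846
```

servo_tool([
  {"x": 0, "y": 0, "z": 0.5, "wx": 0, "wy": 0, "wz": 0},
  {"x": 0, "y": 0, "z": 1.2, "wx": 0, "wy": 0, "wz": 0},
  {"x": 0, "y": 0, "z": 2, "wx": 0, "wy": 0, "wz": 0},
  {"x": 0, "y": 0, "z": 2, "wx": 0, "wy": 0, "wz": 0},
  {"x": 0, "y": 0, "z": 2, "wx": 0, "wy": 0, "wz": 0},
  {"x": 0, "y": 0, "z": 2, "wx": 0, "wy": 0, "wz": 0},
  {"x": 0, "y": 0, "z": 2, "wx": 0, "wy": 0, "wz": 0},
  {"x": -0.5, "y": 0, "z": 0, "wx": 0, "wy": 0, "wz": 0},
  {"x": -1.5, "y": 0, "z": 0, "wx": 0, "wy": 0, "wz": 0},
  {"x": -2, "y": 0, "z": 0, "wx": 0, "wy": 0, "wz": 0},
  {"x": -2, "y": 0, "z": 0, "wx": 0, "wy": 0, "wz": 0},
  {"x": -2, "y": 0, "z": 0, "wx": 0, "wy": 0, "wz": 0},
  {"x": -2, "y": 0, "z": 0, "wx": 0, "wy": 0, "wz": 0},
  {"x": -1, "y": 0, "z": 0, "wx": 0, "wy": 0, "wz": 0},
  {"x": 0, "y": 0, "z": 0, "wx": 0, "wy": 0, "wz": 0},
  {"x": 0, "y": 0, "z": 0, "wx": 0, "wy": 0, "wz": 0},
])

```text
t: 33.67
position: [0.3643, -0.279, 0.2431]
tool_rot: [0.427, 0.564, 0.426, -0.564]
wrist_force: [0.0, 0.6, 0.2]
grip_width: 0.085
```

Run:
```python
from h import *
from scipy.optimize import least_squares
s=st()
ct=camera_model('top')
p=grab_frame('scene')[0];q=grab_frame('top')[0]
d=np.median([grab_frame('top')[1] for _ in range(3)],0)
P=cloud(ct,d)+[0,0,.0013]
ex=np.array([.975,-.2215]);ey=np.array([.2215,.975]);D=P[...,:2]-[.481,.2915]
m=(abs(D@ex)<.07)&(abs(D@ey)<.08)
fl=np.median(P[m][:,2])
k=m&(P[...,2]>fl+.0025)&(P[...,2]<.1); A=P[k]
r=least_squares(lambda c:np.hypot(A[:,0]-c[0],A[:,1]-c[1])-.045,A[:,:2].mean(0),loss='soft_l1',f_scale=.002).x
B=A[abs(np.hypot(A[:,0]-r[0],A[:,1]-r[1])-.045)<.005]
co=np.linalg.lstsq(np.c_[B[:,:2]-r,np.ones(len(B))],B[:,2],rcond=None)[0]
e=r-[.481,.2915];print('floor',fl,'ring in tray',e@ex,e@ey,'slopes/z',co,len(B))
z=P[...,2];h=np.zeros((400,640),bool);h[205:275,375:450]=1
kk=h&(z>.176)&(z<.192);v,u=np.nonzero(kk);H=np.array([onz(ct,a,b,.183)[:2] for a,b in zip(u,v)])*1000
print('handle top',H.mean(0) if len(H) else None,np.median(z[kk]) if len(H) else None,len(H),'(start 473.6 -279.2)')
cv2.imwrite('pics/e1.png',np.hstack([cv2.resize(q[170:290,115:235],None,fx=3.3,fy=3.3,interpolation=cv2.INTER_CUBIC),cv2.resize(p[120:240,225:345],None,fx=3.3,fy=3.3,interpolation=cv2.INTER_CUBIC)]))
cv2.imwrite('pics/e2.png',q)
```

```text
t 33.67 pos [ 364.3 -279.   243.1] jaw yaw -15.75 tooldown [ 1.4e-03 -6.0e-04 -1.0e+00] F [0.03 0.65 0.18] T [ 0.001 -0.013 -0.035] grip 85.05 q [-0.8  -0.12 -0.04  1.65  0.    1.05]
floor 0.004179334090969161 ring in tray 0.006801486840669553 -0.0035707394238526195 slopes/z [0.00161902 0.00040912 0.00868101] 224
handle top [ 473.14598126 -279.9754579 ] 0.18284526485786845 76 (start 473.6 -279.2)
```

View pics/e1.png

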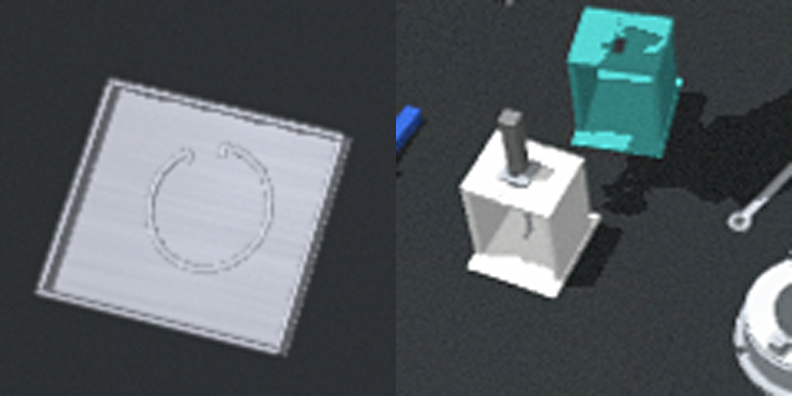

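View pics/e2.png

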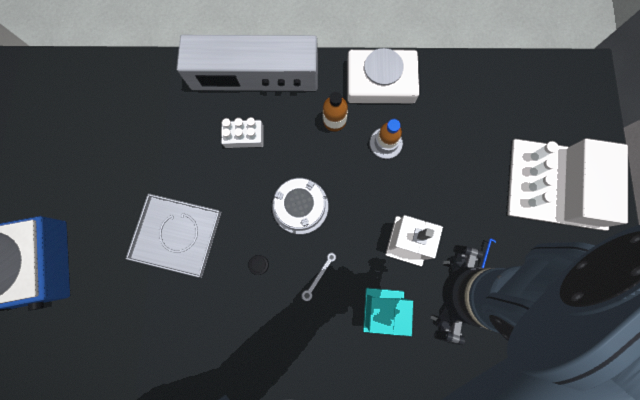

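The ring lies flat near the tray's centre (top view 180,232). The pick is upright in the white stand (top view 424,236), and the bottle, cap and spanner are where they were. Handing in.

```bash
python3 -c "
from h import *
st(); print(env.finish_job())"
```

```text
t 33.92 pos [ 364.8 -278.8  242.6] jaw yaw -15.65 tooldown [-1.e-04  4.e-04 -1.e+00] F [-0.57  0.18  0.19] T [-0.021  0.004  0.013] grip 84.95 q [-0.8  -0.12 -0.04  1.65  0.    1.05]
the job is handed in; nothing more can be done
None
```

I took the grey pick from the white stand, levered out the ring's right end from inside, carried the ring to the tray and hung the pick back. I handed the job in at 33.9 s of the 72 s allowed. No verdict was reported.

**Forces:** the highest I read were about 3 N on the sieve and about 9 N on the ring, well under the 20 N and 22 N limits. The force was only read at the end of each short move, so brief peaks in between could have been missed.

**Last checks:**
- **Ring:** flat in the tray (tilt about 0.002 rad), with its centre about 7 mm and 4 mm from the tray's centre.
- **Pick:** handle top within 1 mm of its starting position and height, upright, gripper open and clear.
- **Bystanders:** bottle, cap and spanner look unmoved in the top view.

**What did not go as planned:**
- **Lay-down:** the ring slipped off the hook and tipped flat by itself, instead of being led down all the way. I did not measure its speed; an estimate for a tip from upright is about 0.8 m/s, under the 1.3 m/s limit.
- **Lift-out:** the right lug let go before the left, so the ring came out tilted.
- **Cameras:** the scene camera put the holder and pick about 4–5 mm further in x than the top camera. I went by the top camera, and the grasp agreed with it.

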